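# Put the gouge away in the carver's tool case

## Robot

A 7-joint arm with a two-finger parallel gripper is mounted at the origin on the work surface. World frame = base frame: x ahead of the robot, y to its left, z up, the work surface at z = 0. Lengths are in m, angles in rad, forces in N, time in s.
With the tool pointing down it reaches from about 0.425 to 0.925 m from the base axis. Payload 6.8 kg.
Tool frame: the origin (TCP) lies midway between the tips of the shut fingers; the grasp point (between the pads) lies 19 mm behind it; z points along the fingers, y is the direction in which the jaws open and shut (so a half turn about z gives the same grasp; the last joint's range is limited). The gripper opens to 88 mm and grips with 3 to 60 N. Pads are 20 mm wide; open, the fingers measure 115 mm over their backs; the gripper's body (75 mm by 178 mm) begins 61 mm behind the grasp point.
Start: joints at [1.112, 0.477, 0.022, 1.555, -0.011, 1.109, -0.083], TCP at [0.232, -0.634, 0.223] pointing down, gripper open.
Joint ranges: [-2.96, 2.96], [-0.34, 2.1], [-1.41, 1.46], [0.24, 2.44], [-1.37, 4.51], [0.17, 1.92], [-2.96, 2.96]. Speed limits (rad/s): [2.39, 2.39, 3.14, 3.14, 3.14, 3.14, 3.14].

## Interface

Orientations are given as a unit quaternion [x, y, z, w].
In Python, from plant import readout, optics, finish_job gives the robot as it stands.
- The arm moves only by the tool step_arm, never from a script. Its argument "moves" is a list of rows, each a list of 3 entries, a list of its own where there are three numbers: the opening, from 0 (shut) to 1 (fully open), then the shift along the tool's x, y, z each as a share of 0.5 m, from -1 to 1, then the turn, a rotation vector about the tool's x, y, z each as a share of 60 degrees, from -1 to 1. In form: [[fingers, [x, y, z], [rx, ry, rz]], ...]. A call has 1 to 20 rows; each row is the pose to reach, as a shift and turn from the pose commanded when the call began, along the tool's axes at that moment; what a row does not reach only later rows make up. A row lasts 1/10 s, in which the tool goes at most 50 mm and 8.59 degrees, less where a joint would pass 70% of its speed; a pose out of reach is approached as far as the arm can. A call with a number of a shift or a turn outside -1 to 1 is refused whole. A call with a gripper value outside its range is refused whole. The fingers move at their own pace and stop on an object; "grip_force" is the grip in N (left out, the last holds). Time passes only in rows, so rows that repeat a pose let the fingers close. It gives the time, the measured TCP pose, the force and the opening at its end, in the units of the state.
- readout.get_obs(): the state, without advancing time (a new reading comes with each control period).
- optics.grab_frame(name): name is "scene" or "top" or "wrist"; returns (picture, depth): 480x640x3 uint8, blue, green, red; 480x640 float32, m along the optical axis (not along the pixel's ray), 0 where there is no reading.
- optics.get_calibration(name): a dict with "mtx" (3x3 intrinsics, pixels), "position" and "rotation" of the camera in the world; the wrist camera has in their place "tool_from_camera" (4x4, takes a point from camera to tool coordinates, whose origin is the TCP and whose axes are the flange's). Camera axes: x right, y up, looking along -z (the intrinsics and any distortion apply to the point x, -y, -z); pixel columns grow to the right and rows downward; lengths in m; the calibration is good to about 2 mm. The wrist camera is an equidistant fisheye: a pixel r from the principal point sees the ray r / f radians off the axis. A picture is of the moment at which its call begins: read the wrist's pose just before it. get_calibration takes no time and is no camera call.
- finish_job(): hands the job in, once; it reports no verdict.
The state is a dict: "time_s": time; "q": joint angles; "joint_vel": joint speeds; "joint_torque": joint torques, N m; "eef_pos": TCP position; "eef_rot": TCP orientation; "wrist_force": force on the tool from outside, world axes, zero at the start; "wrist_torque": the same for the moment, N m; "opening": opening from 0.0 (shut) to 1.0 (fully open).
Only numpy, scipy, OpenCV 4.12 (cv2) and the standard library are available. Lean on these libraries where they do the work, as an engineer would, in place of code of your own. Each camera call takes 0.05 s, during which the arm holds its last target.

## Task

Open the black tool case, pushing its lid up past its balance point so that it stands open by itself against its stop, and let it stand. Then take the gouge (the tool with the narrow hollow blade) from the bench rest and press its handle down into the clip in the case, its middle between the two forks and the blade pointing away from the robot, until it lies fully home and the sprung jaw has closed over it. Let go, leave the lid standing open, and leave the chisel, the mallet and the oilstone where they are.

Things in the scene. Friction and masses are not known exactly. Their poses are not given: they have to be found in the camera images.
- case: Black hard tool case with aluminium edging, fixed to the bench: body 146 mm deep (x), 340 wide (y), 75 high, walls 6. Origin: centre of its underside; its front (finger tab, two undone latches) is its -x side and faces the robot's left, +y points away from the robot, z up. The clip stands inside on a plate, top 9 mm above the bench. Also inside: a 36 mm blade rest block, a 26 mm stone tray.
- lid (a joint): Lid angle about its hinge, rad: 0 shut, 1.75 open against its stop. About 0.65 kg, smooth (friction about 0.25), hinge nearly free. Below about 1.38 it falls shut, beyond it falls open. Lifting at the tab takes about 3 to 5 N upward at first, less as it rises.
- lid_hinge (a point): Point on the lid's hinge axis at the middle of its width: 75 mm above the bench, 73 mm behind the case's centre; the axis runs along the case's y. The open lid stands up here, leaning back 10 degrees, 56 mm behind the seated handle: a wide gripper over the clip must lean its top some 20 to 25 degrees towards the case's front to clear it.
- lid_tab (a point): Middle of the front lower edge of the lid's steel finger tab: 80 mm wide, 5 thick, jutting 20 mm from the middle of the lid's front, underside level with the case rim (75 mm above the bench when shut), free space beneath. 166 mm from the hinge axis; moves with the lid. Lid shell 23 mm high (8 mm top, 15 mm skirt).
- jaw (a joint): Sprung jaw angle, rad: 0 closed. A 6 mm shaft along the case's y, 17 mm behind and 38 mm below the seated handle's axis, carries a prong behind each fork with a round nose (10 mm thick, centre 12 mm behind and 14 above that axis). The handle pressed down drives it back 0.05 to 0.1; it snaps back under 0.02 once the handle is home. Pressing through takes about 8 to 15 N.
- clip_seat (a point): Where the middle of the handle's axis belongs, home in the clip: 56 mm above the bench; the handle lies along the case's y. Axes as the case's. Two steel forks, 10 mm thick, at 42 mm to either side along y; between them free room for fingers down to the plate. Case rear wall inside 50 mm behind it, front wall outside 90 mm in front of it.
- fork_tine (a point): Top of the straight part of the front tine of the fork farther from the robot, on its inner face: 12.5 mm in front of and 6 mm above the seated handle's axis, 42 mm along the case's +y. Above it a lip flares forward up to about 18 mm above that axis. Both forks are alike: front tine, saddle 12 mm under the axis, jaw prong behind.
- gouge: Carving gouge: round wooden handle 24 mm across, 136 long; brass ferrule 21 across, 12 long; 7 mm shank (32 long); narrow hollow blade 13 wide, 60 long. About 100 g. Origin on the axis at the handle's middle, blade to its +y, hollow side +z; centre of mass about 35 to 45 mm from the origin towards the blade. Lies level in one slot of the rest, axis 53 mm above the bench.
- chisel: Bystander: flat chisel, same handle and ferrule as the gouge but a broad flat flared blade 28 mm wide; lies in the other slot of the rest. Origin on the axis at the handle's middle, blade to its +y.
- tool_rest: Light wooden rest fixed to the bench: base 170 (x) x 130 (y) x 10 mm; two cross rails 12 mm thick, 108 mm apart along y, each with two slots 29 mm wide, 8 deep (floors 41 mm, rail tops 49 mm above the bench), 75 mm apart along x. Tools lie along its y, the handle's middle free between the rails. Origin: centre of its underside.
- mallet: Bystander: round dark wooden carver's mallet standing on its head, handle up, 94 mm across, 225 mm high. Origin under its centre.
- oilstone: Bystander: sharpening stone in a dark wooden holder, 60 x 190 mm, 32 mm high. Origin under its centre.
- gouge_tip (a point): Middle of the gouge blade's cutting edge, on the tool's axis, 170 mm from the middle of the handle.
There are look-alikes about, which are no part of the job. Leave any red look-alike of the gouge alone.

How it is judged:
On the way, in this order (a step that is already met when the one before it is completed fails the run):
1. the lid stands open by itself, past its balance point, with the robot off it (value of joint lid above 1.65 rad and contact force between lid and the arm below 0.1 N and contact force between lid and the fingers below 0.1 N), for 0.3 s.
2. the gouge's handle is pressed home in the clip and the jaw has closed over it (z of gouge in the frame of clip_seat between -0.004 and 0.004 m and x of gouge in the frame of clip_seat between -0.005 and 0.005 m and value of joint jaw below 0.04 rad), for 0.2 s.
At the end, for the whole second after the job is handed in: Lid at rest, open beyond 1.65 rad; the gouge's handle at rest in the clip: its middle within 15 mm of clip_seat along the case's y, 5 mm in x, 4 mm in height, in line with y within 0.1 rad, blade to the case's +y, jaw closed over it (under 0.04 rad) (all of step 2 and value of joint lid above 1.65 rad and velocity of joint lid below 0.1 rad/s and y of gouge in the frame of clip_seat between -0.015 and 0.015 m and angle between the y axis of gouge and the y axis of case, either way round below 0.1 rad and linear speed of gouge below 0.02 m/s and y of gouge_tip in the frame of clip_seat above 0.14 m); the robot touches nothing.
It fails at once if the chisel is disturbed (distance of chisel from where it was at the start of the episode above 0.02 m).
It fails at once if the mallet is moved or knocked over (distance of mallet from where it was at the start of the episode above 0.03 m or angle between mallet's own z axis and vertical above 0.5 rad).
It fails at once if the oilstone is moved (distance of oilstone from where it was at the start of the episode above 0.03 m).
It also fails if it takes over 61 s, if anything falls off the work surface, if the arm or the gripper's body presses on something with over 40 N, if the wrist force passes 120 N, or if a joint passes its speed limit or range.

## Working session

There is one attempt and no reset: what is moved stays moved. The work goes in short steps, Python scripts to look and compute and a tool call to move; the robot and the scene stay as the last step left them, time stands still between calls to the robot, and variables do not carry over. Pictures are saved under pics/ and viewed, and the job is handed in when it is done.

Besides the shell and the picture viewer there is one more tool, called after ">>>" in YAML: its name, and indented under it one key for each argument. step_arm: Moves the arm, as the interface text tells. Its arguments: {"type":"object","properties":{"moves":{"type":"array"},"grip_force":{"type":"number"}},"required":["moves"]}

```bash
ls; mkdir -p pics; python3 - <<'E'
from plant import readout, optics
import cv2, numpy as np
print(readout.get_obs())
for n in ["scene","top","wrist"]:
    c=optics.get_calibration(n); print(n,c)
for n in ["scene","top"]:
    p,d=optics.grab_frame(n); cv2.imwrite(f"pics/{n}0.png",p); np.save(f"{n}0d.npy",d)
E
```

```text
pics
{'time_s': 0.0, 'q': array([ 1.11190447,  0.47781531,  0.02230973,  1.55641967, -0.01154416,
        1.10926785, -0.08309961]), 'joint_vel': array([-5.82188568e-04,  1.57095174e-03,  8.24623040e-04, -6.22478289e-04,
       -8.96358259e-04,  2.21099177e-05,  4.87402642e-04]), 'joint_torque': array([-1.81505393e-04, -5.82846630e+01,  1.53449994e+00, -2.72603792e+01,
       -5.43032563e-02,  1.69730431e-02,  1.45030854e-04]), 'eef_pos': array([ 0.23177463, -0.63333869,  0.22168434]), 'eef_rot': array([ 9.84654581e-01,  1.74512349e-01, -1.94521003e-04, -8.70327491e-04]), 'wrist_force': array([-0.29522062,  0.32987362, -0.78954796]), 'wrist_torque': array([-0.00540319, -0.02435873, -0.05787336]), 'opening': 1.0014860173357507}
scene {'mtx': array([[570.23049245,   0.        , 313.22298308],
       [  0.        , 570.23049245, 242.54456167],
       [  0.        ,   0.        ,   1.        ]]), 'position': array([ 1.22782969, -0.58470427,  0.89933826]), 'rotation': array([0.36302924, 0.18565493, 0.4322361 , 0.80430963])}
top {'mtx': array([[533.33403962,   0.        , 310.35710411],
       [  0.        , 533.33403962, 242.41930917],
       [  0.        ,   0.        ,   1.        ]]), 'position': array([ 0.35675626, -0.02751687,  1.46267518]), 'rotation': array([ 0.03281639, -0.04065954, -0.70416159,  0.70811464])}
wrist {'mtx': array([[371.64829954,   0.        , 316.59075969],
       [  0.        , 371.64829954, 238.81685271],
       [  0.        ,   0.        ,   1.        ]]), 'tool_from_camera': array([[ 3.22920469e-04,  9.69372464e-01,  2.45595035e-01,
         6.51819377e-02],
       [ 9.99999809e-01, -4.42612228e-04,  4.32157347e-04,
        -7.09469802e-04],
       [ 5.27624798e-04,  2.45594848e-01, -9.69372422e-01,
        -1.62562568e-01],
       [ 0.00000000e+00,  0.00000000e+00,  0.00000000e+00,
         1.00000000e+00]])}
```

View pics/scene0.png

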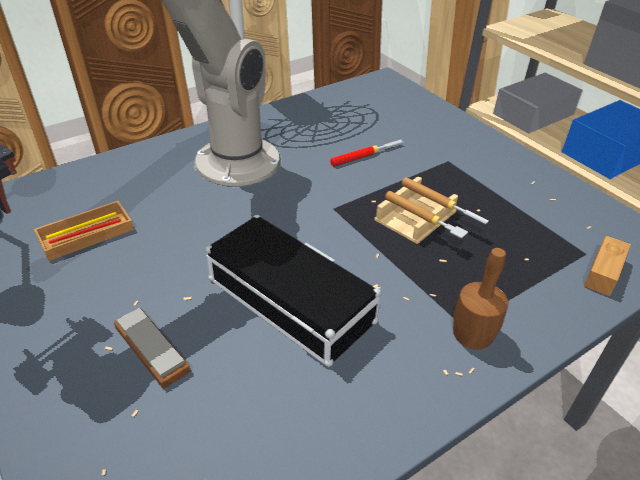

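View pics/top0.png

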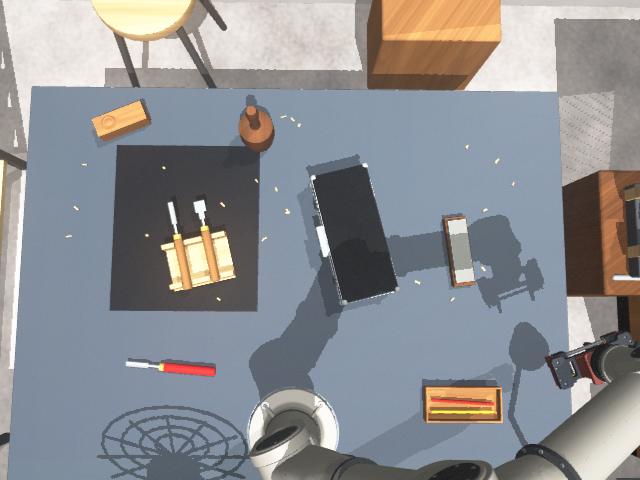

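```bash
cat > h.py <<'E'
import numpy as np, cv2
from plant import readout, optics
from scipy.spatial.transform import Rotation as R
def fixed(n):
    c=optics.get_calibration(n); return c["mtx"],c["position"],R.from_quat(c["rotation"]).as_matrix()
def cloud(n,d):
    K,p,M=fixed(n); v,u=np.mgrid[0:480,0:640]
    X=np.stack([(u-K[0,2])/K[0,0]*d,-(v-K[1,2])/K[1,1]*d,-d],-1)
    W=X@M.T+p; W[d==0]=np.nan; return W
def ray(n,u,v):
    K,p,M=fixed(n); r=M@np.array([(u-K[0,2])/K[0,0],-(v-K[1,2])/K[1,1],-1.]); return p,r/np.linalg.norm(r)
def proj(n,P):
    K,p,M=fixed(n); X=(np.asarray(P)-p)@M; return np.stack([K[0,2]+K[0,0]*X[...,0]/-X[...,2],K[1,2]-K[1,1]*X[...,1]/-X[...,2]],-1)
def tri(*obs):
    A=np.zeros((3,3));b=np.zeros(3)
    for p,r in obs:
        Q=np.eye(3)-np.outer(r,r);A+=Q;b+=Q@p
    x=np.linalg.solve(A,b); return x,[np.linalg.norm((np.eye(3)-np.outer(r,r))@(x-p)) for p,r in obs]
E
python3 - <<'E'
from h import *
for n in ["top","scene"]:
    d=np.load(f"{n}0d.npy"); W=cloud(n,d); img=cv2.imread(f"pics/{n}0.png")
    t=(abs(W[...,0]-.5)<.4)&(abs(W[...,1])<.4)
    z=W[...,2][t]; print(n,"bench z",np.nanmedian(z[abs(z)<.02]),"noise",np.nanstd(z[abs(z)<.02]))
    m=(W[...,2]>.085)&(W[...,2]<.115)&(W[...,1]<.1)&(W[...,1]>-.35)&(W[...,0]>.2)&(W[...,0]<.75)
    P=W[m]; print(len(P),"z",np.median(P[:,2]))
    r=cv2.minAreaRect((P[:,:2]*1000).astype(np.float32)); print(r)
    # rest slots/tools
    m=(W[...,2]>.055)&(W[...,2]<.075)&(W[...,1]>.1)&(W[...,1]<.4)&(W[...,0]>.3)&(W[...,0]<.65)
    print(len(W[m]))
    s=cv2.connectedComponentsWithStats(m.astype(np.uint8))
    for i in range(1,s[0]):
        if s[2][i,4]>20: 
            P=W[s[1]==i]; c=P.mean(0); e=np.linalg.svd((P-c)[:,:2],full_matrices=False)[2][0]; print(s[3][i],s[2][i],c,"dir",np.degrees(np.arctan2(e[1],e[0])), P[:,2].max(), np.ptp((P-c)[:,:2]@e))
a=cv2.imread("pics/top0.png")[180:310,120:280]; b=cv2.imread("pics/scene0.png")[160:260,350:510]
cv2.imwrite("pics/c1.png",np.vstack([cv2.resize(a,(640,520),interpolation=2)[:300+220]]))
cv2.imwrite("pics/c2.png",cv2.resize(b,(800,500),interpolation=2))
E
```

```text
top bench z -0.00030621839501354664 noise 0.003785144283620442
7471 z 0.0972094453318153
((523.3634033203125, -148.45526123046875), (348.799072265625, 169.00953674316406), 13.897296905517578)
1067
[198.4375  207.09375] [194 202  10  12  32] [0.59607852 0.25555366 0.05756529] dir 170.74549383810242 0.06209633491504918 0.029410312814472764
[209.64502165 253.53246753] [201 225  19  57 462] [0.47205513 0.22199766 0.06193022] dir -166.61030186998588 0.07103144251637361 0.15092483427539496
[182.10272537 261.57861635] [173 231  19  59 477] [0.45046487 0.29360964 0.06185355] dir -166.51967874873313 0.0708809981048566 0.15732471534656053
scene bench z 0.0003361938054586844 noise 0.0029145534342479356
9438 z 0.09796141229383148
((531.0621337890625, -158.95864868164062), (348.1778259277344, 154.52072143554688), 14.057186126708984)
939
[429.67874396 192.14009662] [402 177  62  33 414] [0.45944961 0.29050576 0.06107806] dir 13.986530135830039 0.06790135760313798 0.1720497465054362
[412.82191781 206.28082192] [386 191  56  32 438] [0.47977723 0.21788446 0.06138576] dir 13.778603937091708 0.06953671035673359 0.15691402988703934
[457.07407407 230.7037037 ] [453 226  11   8  27] [0.59876993 0.24850393 0.05602795] dir -11.727402123770789 0.05848155050046855 0.025937076500077344
```

View pics/c1.png

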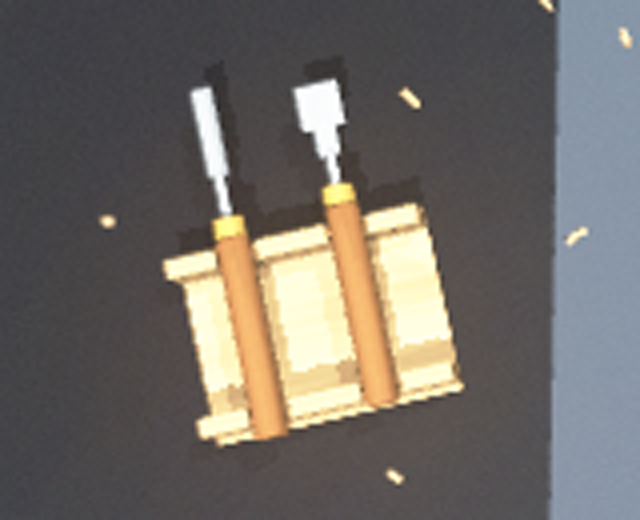

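View pics/c2.png

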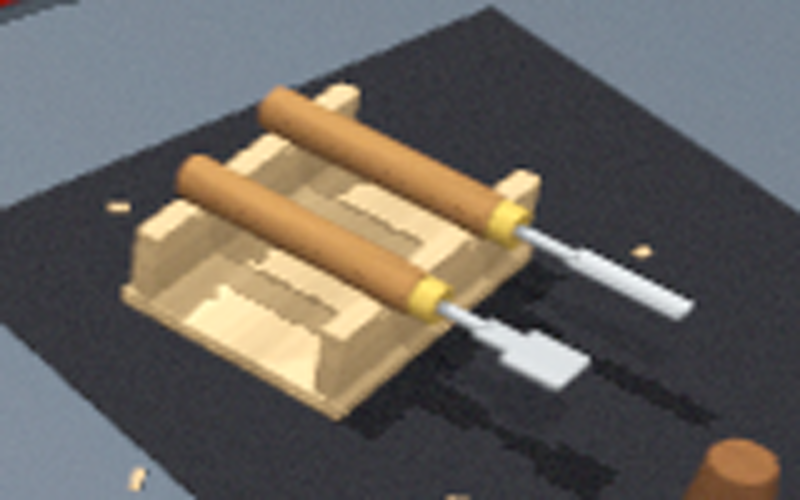

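```bash
python3 - <<'E'
import cv2
a=cv2.imread("pics/top0.png")[150:310,295:405]; cv2.imwrite("pics/c3.png",cv2.resize(a,None,fx=3.7,fy=3.7,interpolation=cv2.INTER_CUBIC))
b=cv2.imread("pics/scene0.png")[210:370,200:390]; cv2.imwrite("pics/c4.png",cv2.resize(b,None,fx=3.7,fy=3.7,interpolation=cv2.INTER_CUBIC))
E
```

```text
(no output)
```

View pics/c3.png

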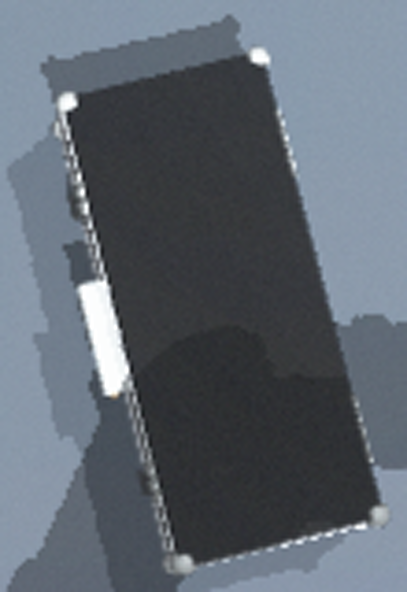

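View pics/c4.png

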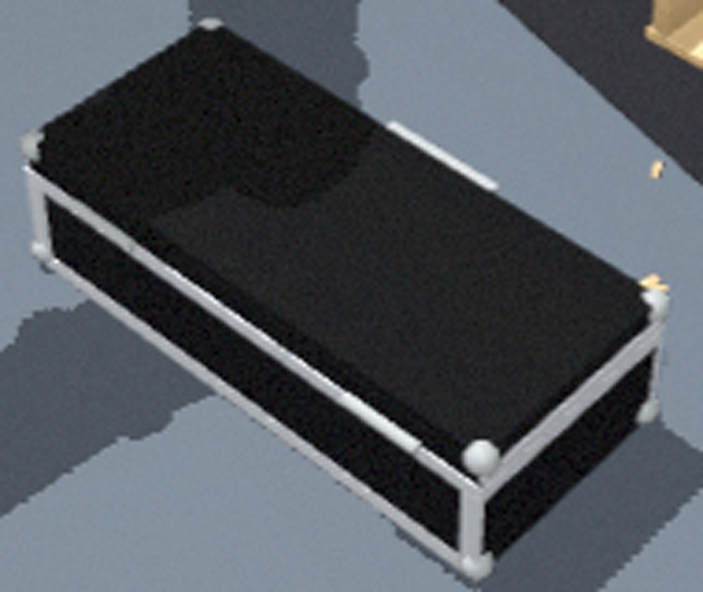

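```bash
python3 - <<'E'
from h import *
T=dict(ff=(67,102),fr=(260,57),nr=(379,516),nf=(180,565),tabf=(80,287),tabn=(104,395))
S=dict(ff=(655,300),fr=(481,457),nr=(32,143),nf=(210,24),tabf=(495,186),tabn=(392,124))
g=lambda o,p:(o[0]+(p[0]+.5)/3.7-.5,o[1]+(p[1]+.5)/3.7-.5)
P={}
for k in T:
    x,r=tri(ray("top",*g((295,150),T[k])),ray("scene",*g((200,210),S[k]))); P[k]=x; print(k,x.round(4),np.round(r,4))
c=(P['ff']+P['fr']+P['nr']+P['nf'])/4; print("centre",c)
for a,b in [("nf","ff"),("nr","fr"),("nf","nr"),("ff","fr")]:
    d=P[b]-P[a]; print(a,b,np.linalg.norm(d),np.degrees(np.arctan2(d[1],d[0])))
# tool rest / tools from crops c1 (x4 from 120,180), c2 (x5 from 350,160)
def q1(p): return (120+(p[0]+.5)/4-.5,180+(p[1]+.5)/4-.5)
def q2(p): return (350+(p[0]+.5)/5-.5,160+(p[1]+.5)/5-.5)
for n,a,b in [("butt",(270,437),(272,106)),("ferr end mid",(229,221),(518,232)),("ferr start",(231,236),(497,217)),("tip",(201,89),(686,307)),("chi butt",(383,403),(190,176)),("chi ferr start",(341,203),(420,293))]:
    x,r=tri(ray("top",*q1(a)),ray("scene",*q2(b))); print(n,x.round(4),np.round(r,4))
E
```

```text
ff [ 0.6712 -0.0478  0.0931] [0.0001 0.0001]
fr [ 0.7056 -0.1843  0.0914] [0.0006 0.0006]
nr [ 0.3808 -0.2658  0.0901] [0. 0.]
nf [ 0.3456 -0.1286  0.092 ] [0.0014 0.0014]
tabf [ 0.5415 -0.0579  0.0771] [0.0001 0.0001]
tabn [ 0.4646 -0.0759  0.075 ] [0.001 0.001]
centre [ 0.52579847 -0.15660776  0.09165051]
nf ff 0.33543686685571816 13.930589498376516
nr fr 0.3348209163650561 14.097639326358067
nf nr 0.14169485150697247 -75.61827548600127
ff fr 0.14071209499813256 -75.86690114518612
butt [0.3788 0.2804 0.05  ] [0.0007 0.0007]
ferr end mid [0.5222 0.3124 0.0497] [0.0001 0.0001]
ferr start [0.5113 0.3093 0.0531] [0.0007 0.0007]
tip [0.6104 0.3328 0.0548] [0.0004 0.0004]
chi butt [0.4018 0.2071 0.05  ] [0.0003 0.0003]
chi ferr start [0.534  0.2374 0.0532] [0.0004 0.0004]
```

Candidates for the gouge in the top picture: the left tool in the rest, with a narrow blade (178,245); the right tool, with a broad flared blade, which is the chisel (208,240); and the red look-alike (170,367). The close crop confirms the left one is the gouge. First I'll make a small lift to learn how the arm behaves.

>>> step_arm:
  moves:
    - [0,[0.1,-0.2,-0.25],[0,0,-0.3]]
    - [0,[0.1,-0.2,-0.25],[0,0,-0.3]]
    - [0,[0.1,-0.2,-0.25],[0,0,-0.3]]
    - [0,[0.1,-0.2,-0.25],[0,0,-0.3]]

```text
time_s: 0.5
eef_pos: [0.2462, -0.5213, 0.3517]
eef_rot: [0.945, 0.328, 0.001, 0.002]
wrist_force: [0.1, -0.5, 0.4]
opening: 0.676
```

```bash
python3 - <<'E'
from h import *
o=readout.get_obs()
for k in ["time_s","q","eef_pos","eef_rot","opening"]: print(k,np.round(o[k],4))
E
```

```text
time_s 0.5
q [ 1.0791  0.2201 -0.0696  1.6256  0.0151  1.2915  0.104 ]
eef_pos [ 0.2462 -0.5213  0.3517]
eef_rot [9.448e-01 3.277e-01 9.000e-04 2.400e-03]
opening 0.676
```

```bash
cat > kin.py <<'E'
import numpy as np, json, itertools
from scipy.spatial.transform import Rotation as R
from scipy.optimize import least_squares
def fk(q,s,p):
    c1,d1,L1,L2,L3,c7,a1,a2,a3=p
    z=lambda a:R.from_euler('z',a); y=lambda a:R.from_euler('y',a)
    r=z(s[0]*q[0]+c1); t=np.array([0,0,d1.item() if hasattr(d1,'item') else d1])
    r=r*y(q[1]); r=r*z(s[1]*q[2]); t=t+r.apply([a1,0,L1])
    r=r*y(q[3]); t=t+r.apply([-a2,0,0]); r=r*z(s[2]*q[4]); t=t+r.apply([0,0,L2])
    r=r*y(q[5]); t=t+r.apply([a3,0,0]); r=r*z(s[3]*q[6]+c7); t=t+r.apply([0,0,L3])
    return t,r
E
cat > data.json <<'E'
[[[1.11190447,0.47781531,0.02230973,1.55641967,-0.01154416,1.10926785,-0.08309961],[0.23177463,-0.63333869,0.22168434],[0.984654581,0.174512349,-0.000194521,-0.00087032749]],
[[1.0791,0.2201,-0.0696,1.6256,0.0151,1.2915,0.104],[0.2462,-0.5213,0.3517],[0.9448,0.3277,0.0009,0.0024]]]
E
cat > fit.py <<'E'
from kin import *
D=json.load(open("data.json"))
def go(s,x0):
    def f(x):
        e=[]
        for q,p,o in D:
            t,r=fk(q,s,x); e+=list((t-p)*1000)+list((r.inv()*R.from_quat(o)).as_rotvec()*300)
        return np.array(e+[x[6]*100,x[7]*100,x[8]*100])
    return least_squares(f,x0)
if __name__=="__main__":
    res=[]
    for s in itertools.product([1,-1],repeat=4):
        best=min((go(s,[c1,.36,.45,.45,.35,c7,0,0,0]) for c1 in [-2.3,0,2] for c7 in [-2,0,2,3.1]),key=lambda r:r.cost)
        res.append((best.cost,s,best.x.round(4)))
    for r in sorted(res,key=lambda r:r[0])[:5]: print(r)
    json.dump([list(sorted(res,key=lambda r:r[0])[0][1]),list(map(float,sorted(res,key=lambda r:r[0])[0][2]))],open("model.json","w"))
E
python3 fit.py
```

```text
(np.float64(22.99500008502626), (-1, -1, -1, -1), array([-1.0280e-01,  7.7156e+00,  7.3300e-01,  3.8320e-01,  7.9798e+00,
        1.4680e+00, -3.5000e-03,  4.4000e-03, -1.0200e-02]))
(np.float64(63.43179625912782), (-1, -1, 1, -1), array([-9.8200e-02, -2.3210e-01,  5.3280e-01,  4.7660e-01, -1.9260e-01,
        1.4736e+00, -1.3000e-03,  3.0000e-04, -3.6000e-03]))
(np.float64(135.7036640809146), (1, -1, -1, -1), array([ 1.261700e+00,  7.997495e+02,  1.988030e+01, -9.253000e+00,
        8.213103e+02,  5.023500e+00,  4.700000e-03, -5.400000e-03,
        1.360000e-02]))
(np.float64(214.89627588728223), (1, -1, 1, -1), array([ 3.9856e+00,  5.5680e-01,  5.5230e-01,  4.6720e-01,  6.1830e-01,
        1.4652e+00, -1.7000e-03,  5.0000e-04, -4.9000e-03]))
(np.float64(755.4773097206905), (-1, 1, -1, -1), array([-7.5100e-02, -1.6184e+00,  5.0390e-01,  4.9010e-01, -1.6118e+00,
        1.4476e+00, -3.0000e-04,  1.0000e-04, -7.0000e-04]))
```

```bash
cat >> h.py <<'E'
C=np.array([.526,-.157,0.]); YAW=np.radians(14.05)
RC=R.from_euler('z',YAW-np.pi/2).as_matrix()   # case axes in world (cols): x=(sin,-cos), y=(cos,sin)
def c2w(p): return C+RC@np.asarray(p,float)
def w2c(p): return RC.T@(np.asarray(p,float)-C)
def tool(tilt,flip=1):
    # tool z tilted 'tilt' deg below horizontal pointing case +x ; y = flip*case y
    a=np.radians(tilt); z=np.array([np.cos(a),0,-np.sin(a)]); y=np.array([0,flip,0.]); x=np.cross(y,z)
    return RC@np.stack([x,y,z],1)
def to(p,Rm,show=True,o=None):
    o=o or readout.get_obs(); R0=R.from_quat(o["eef_rot"]).as_matrix()
    s=R0.T@(np.asarray(p)-o["eef_pos"]); w=R.from_matrix(R0.T@Rm).as_rotvec()
    print("shift",(s/.5).round(4),"turn",(np.degrees(w)/60).round(4),"rows",max(np.linalg.norm(s)/.05,np.degrees(np.linalg.norm(w))/8.59).round(1))
def where():
    o=readout.get_obs(); R0=R.from_quat(o["eef_rot"]).as_matrix()
    print("t",round(o["time_s"],2),"case TCP",w2c(o["eef_pos"]).round(4),"z in case",(RC.T@R0[:,2]).round(3),"y in case",(RC.T@R0[:,1]).round(3),"q",o["q"].round(3),"F",(RC.T@o["wrist_force"]).round(2),"op",round(o["opening"],3))
E
python3 - <<'E'
from h import *
where()
to(c2w([-.2,0,.27]),tool(90)); to(c2w([-.2,0,.27]),tool(45))
E
```

```text
t 0.5 case TCP [ 0.2854 -0.3598  0.3517] z in case [ 0.005  0.002 -1.   ] y in case [0.912 0.41  0.005] q [ 1.079  0.22  -0.07   1.626  0.015  1.291  0.104] F [ 0.5  -0.03  0.39] op 0.676
shift [ 1.0545 -0.5913  0.1605] turn [ 0.0043  0.0027 -1.0966] rows 12.2
shift [ 1.0545 -0.5913  0.1605] turn [-0.4254 -0.6615 -1.0386] rows 12.2
```

>>> step_arm:
  moves:
    - [0,[0.6,-0.34,0.05],[0,0,-0.65]]
    - [0,[0.6,-0.34,0.05],[0,0,-0.65]]
    - [0,[0.6,-0.34,0.05],[0,0,-0.65]]
    - [0,[0.6,-0.34,0.05],[0,0,-0.65]]
    - [0,[0.6,-0.34,0.05],[0,0,-0.65]]
    - [0,[0.6,-0.34,0.05],[0,0,-0.65]]
    - [0,[0.6,-0.34,0.05],[0,0,-0.65]]
    - [0,[0.6,-0.34,0.05],[0,0,-0.65]]
    - [0,[0.6,-0.34,0.05],[0,0,-0.65]]

```text
time_s: 1.4
eef_pos: [0.3757, -0.2037, 0.3221]
eef_rot: [0.782, 0.624, -0.0, -0.0]
wrist_force: [0.0, -0.4, 0.0]
opening: 0.008
```

```bash
python3 - <<'E'
from h import *
where()
to(c2w([-.2,0,.27]),tool(45)); 
E
```

```text
t 1.4 case TCP [ 0.0088 -0.1572  0.3221] z in case [-0.    -0.001 -1.   ] y in case [ 0.452  0.892 -0.001] q [ 0.779 -0.009 -0.42   1.95  -0.004  1.201  0.138] F [ 0.39 -0.09  0.03] op 0.008
shift [0.5145 0.0919 0.104 ] turn [-0.1766 -0.7361 -0.4238] rows 6.1
```

>>> step_arm:
  moves:
    - [0,[0.52,0.09,0.1],[-0.177,-0.736,-0.424]]
    - [0,[0.52,0.09,0.1],[-0.177,-0.736,-0.424]]
    - [0,[0.52,0.09,0.1],[-0.177,-0.736,-0.424]]
    - [0,[0.52,0.09,0.1],[-0.177,-0.736,-0.424]]
    - [0,[0.52,0.09,0.1],[-0.177,-0.736,-0.424]]
    - [0,[0.52,0.09,0.1],[-0.177,-0.736,-0.424]]
    - [0,[0.52,0.09,0.1],[-0.177,-0.736,-0.424]]
    - [0,[0.52,0.09,0.1],[-0.177,-0.736,-0.424]]
    - [0,[0.52,0.09,0.1],[-0.177,-0.736,-0.424]]

```text
time_s: 2.3
eef_pos: [0.4779, 0.0369, 0.2728]
eef_rot: [0.571, 0.726, -0.236, 0.301]
wrist_force: [0.5, -0.8, 0.1]
opening: 0.006
```

```bash
python3 - <<'E'
from h import *
where()
to(c2w([-.2,0,.27]),tool(45)); 
p,d=optics.grab_frame("scene"); cv2.imwrite("pics/s1.png",p)
p,d=optics.grab_frame("wrist"); cv2.imwrite("pics/w1.png",p)
E
```

```text
t 2.3 case TCP [-0.1998  0.0004  0.2728] z in case [ 0.707 -0.004 -0.707] y in case [0.007 1.    0.001] q [ 0.039  0.371 -0.878  1.974  0.881  1.564 -0.948] F [0.93 0.26 0.07] op 0.006
shift [ 0.0042 -0.0008  0.0036] turn [-0.0037  0.0005 -0.0052] rows 0.1
```

View pics/s1.png

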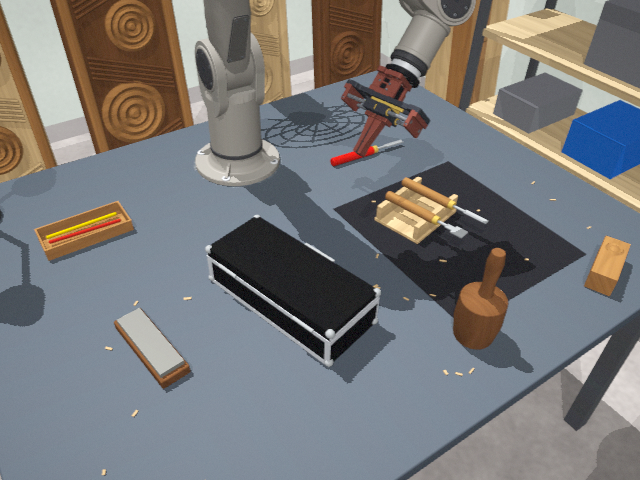

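View pics/w1.png

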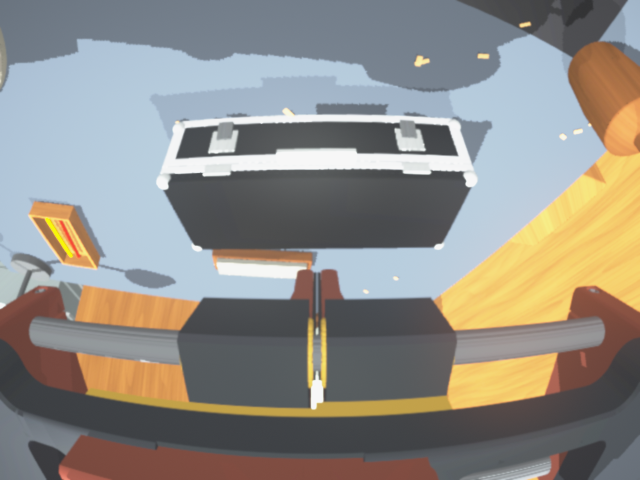

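The scene picture shows the gripper closed and tilted at 45°, in front of the tab. The wrist picture shows the tab centred at about (317,157), with the latches at (224,137) and (409,137), clear to either side. Next, the tips go under the tab.

```bash
python3 - <<'E'
from h import *
to(c2w([-.16,0,.118]),tool(45)); to(c2w([-.092,0,.048]),tool(45))
def T(th): a=np.radians(th); return np.array([73-166*np.cos(a)+.5,75+166*np.sin(a)-14.5])
for th in list(range(0,60,5))+list(range(60,100,4)):
    d=T(th)-np.array([-92,48]); print(th,T(th).round(1),np.round([-(d[0]+d[1])*.7071/500,(d[0]-d[1])*.7071/500],3))
E
```

```text
shift [ 0.1644 -0.0012  0.2758] turn [-0.0028  0.0009 -0.0069] rows 3.2
shift [ 0.1674 -0.0007  0.471 ] turn [-0.0028  0.0009 -0.0069] rows 5.0
0 [-92.5  60.5] [-0.017 -0.018]
5 [-91.9  75. ] [-0.038 -0.038]
10 [-90.   89.3] [-0.061 -0.056]
15 [-86.8 103.5] [-0.086 -0.071]
20 [-82.5 117.3] [-0.111 -0.085]
25 [-76.9 130.7] [-0.138 -0.096]
30 [-70.3 143.5] [-0.166 -0.104]
35 [-62.5 155.7] [-0.194 -0.111]
40 [-53.7 167.2] [-0.223 -0.114]
45 [-43.9 177.9] [-0.252 -0.116]
50 [-33.2 187.7] [-0.281 -0.114]
55 [-21.7 196.5] [-0.309 -0.111]
60 [ -9.5 204.3] [-0.338 -0.104]
64 [  0.7 209.7] [-0.36  -0.098]
68 [ 11.3 214.4] [-0.381 -0.089]
72 [ 22.2 218.4] [-0.402 -0.079]
76 [ 33.3 221.6] [-0.423 -0.068]
80 [ 44.7 224. ] [-0.442 -0.056]
84 [ 56.1 225.6] [-0.461 -0.042]
88 [ 67.7 226.4] [-0.478 -0.026]
92 [ 79.3 226.4] [-0.495 -0.01 ]
96 [ 90.9 225.6] [-0.51   0.007]
```

>>> step_arm:
  moves:
    - [0,[0.165,-0.001,0.276],[-0.003,0.001,-0.007]]
    - [0,[0.165,-0.001,0.276],[-0.003,0.001,-0.007]]
    - [0,[0.165,-0.001,0.276],[-0.003,0.001,-0.007]]
    - [0,[0.165,-0.001,0.276],[-0.003,0.001,-0.007]]
    - [0,[0.167,-0.001,0.35],[-0.003,0.001,-0.007]]
    - [0,[0.167,-0.001,0.42],[-0.003,0.001,-0.007]]
    - [0,[0.167,-0.001,0.471],[-0.003,0.001,-0.007]]
    - [0,[0.167,-0.001,0.471],[-0.003,0.001,-0.007]]
    - [0,[0.167,-0.001,0.471],[-0.003,0.001,-0.007]]

```text
time_s: 3.3
eef_pos: [0.5043, -0.065, 0.0489]
eef_rot: [0.567, 0.729, -0.234, 0.302]
wrist_force: [-0.0, 0.2, -0.6]
opening: 0.005
```

```bash
python3 - <<'E'
from h import *
where()
p,d=optics.grab_frame("wrist"); cv2.imwrite("pics/w2.png",p)
p,d=optics.grab_frame("top"); cv2.imwrite("pics/t2.png",cv2.resize(p[100:340,250:460],None,fx=2.5,fy=2.5))
E
```

```text
t 3.3 case TCP [-0.0945  0.0012  0.0489] z in case [ 0.707  0.003 -0.707] y in case [-0.004  1.     0.001] q [ 0.069  0.717 -0.683  2.148  1.266  1.3   -1.266] F [-0.23  0.03 -0.61] op 0.005
```

View pics/w2.png

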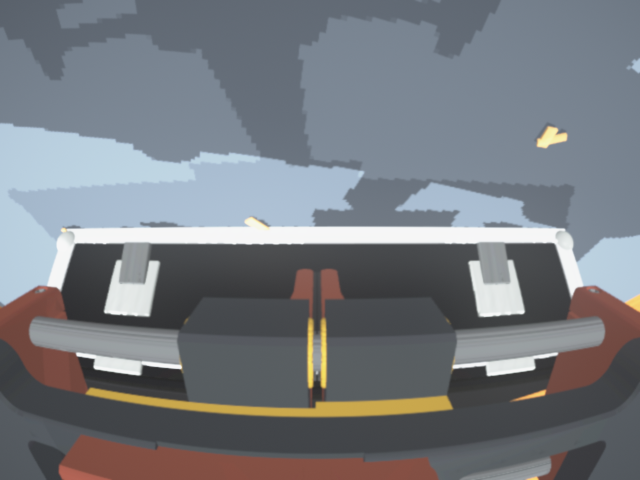

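View pics/t2.png

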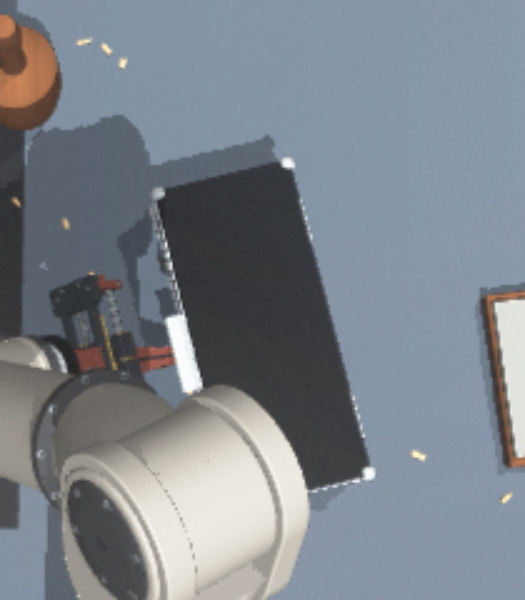

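```bash
python3 - <<'E'
from h import *
p,d=optics.grab_frame("scene"); cv2.imwrite("pics/s2.png",p)
p,d=optics.grab_frame("top"); W=cloud("top",d)
for c in [(190,470),(260,440),(290,480),(200,560),(150,420),(50,420)]:
    print(c,W[int(100+c[1]/2.5),int(250+c[0]/2.5)].round(3))
E
```

```text
(190, 470) [ 0.37  -0.057  0.741]
(260, 440) [ 0.387 -0.096  0.728]
(290, 480) [ 0.365 -0.113  0.723]
(200, 560) [ 0.322 -0.062  0.738]
(150, 420) [ 0.4   -0.036  0.691]
(50, 420) [0.405 0.029 0.591]
```

View pics/s2.png

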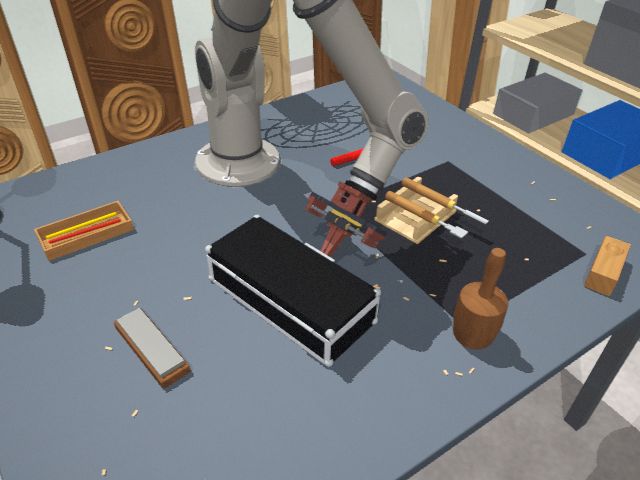

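The arm is well above the lid (elbow at about 0.74 m) and the fingertips are under the tab. I'll run the opening arc now.

>>> step_arm:
  moves:
    - [0,[-0.017,0,-0.018],[0,0,0]]
    - [0,[-0.038,0,-0.038],[0,0,0]]
    - [0,[-0.061,0,-0.056],[0,0,0]]
    - [0,[-0.086,0,-0.071],[0,0,0]]
    - [0,[-0.111,0,-0.085],[0,0,0]]
    - [0,[-0.138,0,-0.096],[0,0,0]]
    - [0,[-0.166,0,-0.104],[0,0,0]]
    - [0,[-0.194,0,-0.111],[0,0,0]]
    - [0,[-0.223,0,-0.114],[0,0,0]]
    - [0,[-0.252,0,-0.116],[0,0,0]]

```text
time_s: 4.5
eef_pos: [0.5157, -0.1108, 0.179]
eef_rot: [0.566, 0.731, -0.234, 0.302]
wrist_force: [-0.3, 0.8, -2.5]
opening: 0.003
```

```bash
python3 - <<'E'
from h import *
where()
p,d=optics.grab_frame("scene"); cv2.imwrite("pics/s3.png",p)
E
```

```text
t 4.5 case TCP [-0.0473  0.0013  0.179 ] z in case [ 0.706  0.005 -0.708] y in case [-0.008  1.    -0.   ] q [ 0.231  0.449 -0.743  2.114  1.127  1.293 -0.931] F [-0.85 -0.14 -2.51] op 0.003
```

View pics/s3.png

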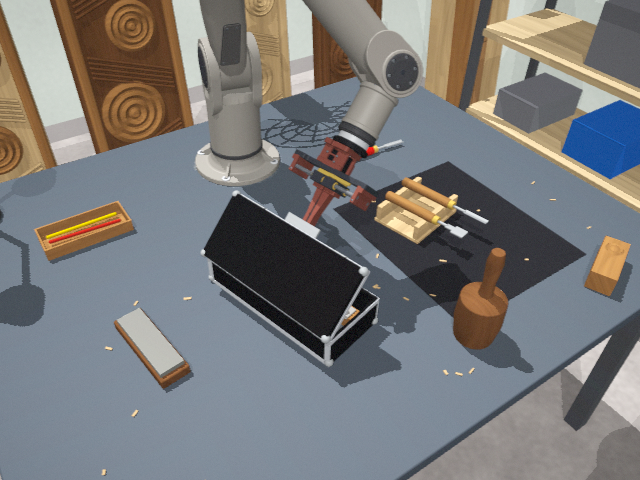

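The lid is lifted to about 45°, with the tab resting on the fingers. Continuing.

>>> step_arm:
  moves:
    - [0,[-0.029,0,0.002],[0,0,0]]
    - [0,[-0.057,0,0.005],[0,0,0]]
    - [0,[-0.086,0,0.012],[0,0,0]]
    - [0,[-0.108,0,0.018],[0,0,0]]
    - [0,[-0.129,0,0.027],[0,0,0]]
    - [0,[-0.15,0,0.037],[0,0,0]]
    - [0,[-0.171,0,0.048],[0,0,0]]
    - [0,[-0.19,0,0.06],[0,0,0]]
    - [0,[-0.209,0,0.074],[0,0,0]]
    - [0,[-0.226,0,0.09],[0,0,0]]
    - [0,[-0.226,0,0.09],[0,0,0]]

```text
time_s: 5.65
eef_pos: [0.5431, -0.222, 0.2251]
eef_rot: [0.567, 0.729, -0.236, 0.301]
wrist_force: [-0.2, -0.1, -0.0]
opening: 0.006
```

```bash
python3 - <<'E'
from h import *
where()
p,d=optics.grab_frame("scene"); cv2.imwrite("pics/s4.png",p)
p,d=optics.grab_frame("wrist"); cv2.imwrite("pics/w4.png",p)
E
```

```text
t 5.65 case TCP [0.0673 0.0008 0.2251] z in case [ 0.707  0.001 -0.707] y in case [-0.003  1.    -0.002] q [ 0.426  0.37  -0.679  2.055  1.167  1.177 -0.679] F [ 0.05 -0.24 -0.03] op 0.006
```

View pics/s4.png

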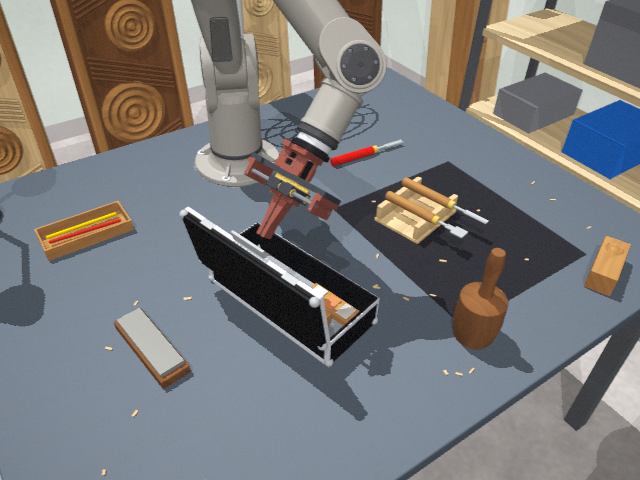

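View pics/w4.png

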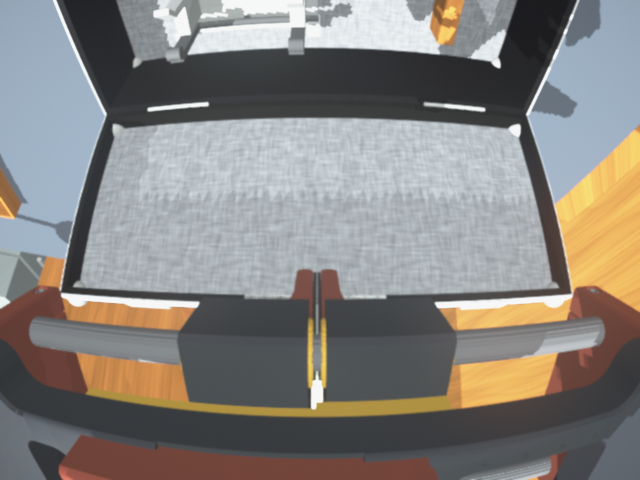

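```bash
python3 - <<'E'
from h import *
to(c2w([0,-.04,.30]),tool(45));to(c2w([0,-.04,.34]),tool(75)); 
E
```

```text
shift [-0.0131 -0.0826 -0.1987] turn [ 0.0023 -0.001   0.0051] rows 2.2
shift [-0.0697 -0.0827 -0.2554] turn [0.0009 0.499  0.0056] rows 3.5
```

>>> step_arm:
  moves:
    - [0.5,[0,0,-0.08],[0,0,0]]
    - [0.5,[-0.013,-0.083,-0.2],[0,0,0]]
    - [1,[-0.013,-0.083,-0.2],[0,0,0]]
    - [1,[-0.07,-0.083,-0.255],[0,0.5,0.005]]
    - [1,[-0.07,-0.083,-0.255],[0,0.5,0.005]]
    - [1,[-0.07,-0.083,-0.255],[0,0.5,0.005]]
    - [1,[-0.07,-0.083,-0.255],[0,0.5,0.005]]
    - [1,[-0.07,-0.083,-0.255],[0,0.5,0.005]]
    - [1,[-0.07,-0.083,-0.255],[0,0.5,0.005]]

```text
time_s: 6.65
eef_pos: [0.4869, -0.1663, 0.3396]
eef_rot: [0.609, 0.782, -0.081, 0.103]
wrist_force: [-0.4, -0.4, 0.1]
opening: 0.78
```

```bash
python3 - <<'E'
from h import *
import json
where()
o=readout.get_obs(); json.dump([o["eef_pos"].tolist(),o["eef_rot"].tolist()],open("w5.json","w"))
p,d=optics.grab_frame("wrist"); cv2.imwrite("pics/w5.png",p); np.save("w5d.npy",d)
E
```

```text
t 6.65 case TCP [-0.0004 -0.0402  0.3396] z in case [ 0.26   0.    -0.966] y in case [-0.002  1.    -0.   ] q [ 0.693  0.099 -0.689  1.842  0.344  1.177  0.129] F [ 0.28 -0.53  0.06] op 0.78
```

View pics/w5.png

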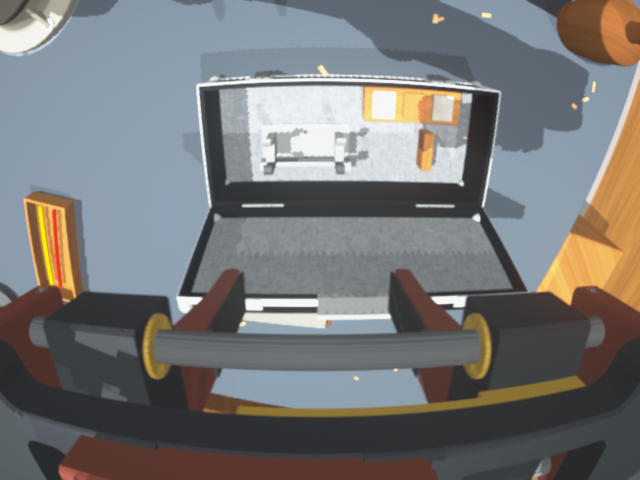

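The lid stands open against its stop. The clip is visible inside, with forks at about (268,150) and (341,150), and the blade rest is on the far side at (427,150). Next I need a closer view.

```bash
cat >> h.py <<'E'
def wcam(pos,rot):
    T=np.eye(4);T[:3,:3]=R.from_quat(rot).as_matrix();T[:3,3]=pos
    return T@optics.get_calibration("wrist")["tool_from_camera"]
def wray(pos,rot,u,v):
    K=optics.get_calibration("wrist")["mtx"]; M=wcam(pos,rot)
    x,y=(u-K[0,2])/K[0,0],(v-K[1,2])/K[1,1]; th=np.hypot(x,y); k=np.sin(th)/max(th,1e-9)
    return M[:3,3],M[:3,:3]@np.array([x*k,-y*k,-np.cos(th)])
def wproj(pos,rot,P):
    K=optics.get_calibration("wrist")["mtx"]; M=wcam(pos,rot); X=M[:3,:3].T@(np.asarray(P)-M[:3,3])
    r=np.hypot(X[0],X[1]); th=np.arctan2(r,-X[2]); return np.array([K[0,2]+K[0,0]*th*X[0]/r,K[1,2]-K[1,1]*th*X[1]/r])
def onz(pr,z): p,r=pr; return p+r*(z-p[2])/r[2]
E
python3 - <<'E'
from h import *
import json
w=json.load(open("w5.json"))
for u in [(276,150),(335,150),(305.5,150)]: print(w2c(onz(wray(*w,*u),.06)).round(4))
for P in [(17,-50,56),(-73,-170,75),(-73,170,75),(73,170,75)]: print(P,wproj(*w,c2w(np.array(P)/1000)).round(1))
p=cv2.imread("pics/w5.png")[70:220,180:520]; cv2.imwrite("pics/w5c.png",cv2.resize(p,None,fx=2.35,fy=2.35,interpolation=2))
to(c2w([-.03,-.055,.25]),tool(75))
E
```

```text
[ 0.0087 -0.0892  0.06  ]
[ 0.0089 -0.0206  0.06  ]
[ 0.0091 -0.0549  0.06  ]
(17, -50, 56) [309.8 155.5]
(-73, -170, 75) [199.8  85.7]
(-73, 170, 75) [500.8  93.9]
(73, 170, 75) [482.7 207.9]
shift [ 0.1018 -0.0296  0.1578] turn [0.0002 0.0007 0.0036] rows 1.9
```

View pics/w5c.png

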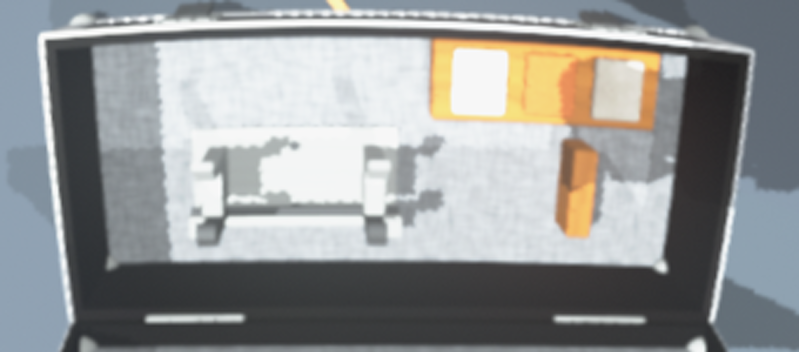

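>>> step_arm:
  moves:
    - [0.6,[0.102,-0.03,0.158],[0,0,0]]
    - [0.6,[0.102,-0.03,0.158],[0,0,0]]
    - [0.6,[0.102,-0.03,0.158],[0,0,0]]
    - [0.6,[0.102,-0.03,0.158],[0,0,0]]

```text
time_s: 7.1
eef_pos: [0.4659, -0.1412, 0.2511]
eef_rot: [0.608, 0.783, -0.08, 0.103]
wrist_force: [0.2, -1.1, 0.8]
opening: 0.605
```

```bash
python3 - <<'E'
from h import *
import json
where()
o=readout.get_obs(); json.dump([o["eef_pos"].tolist(),o["eef_rot"].tolist()],open("w6.json","w"))
p,d=optics.grab_frame("wrist"); cv2.imwrite("pics/w6.png",p); np.save("w6d.npy",d)
to(c2w([-.06,-.015,.25]),tool(75))
E
```

```text
t 7.1 case TCP [-0.0299 -0.0544  0.2511] z in case [ 0.259  0.001 -0.966] y in case [-0.005  1.    -0.   ] q [ 0.649  0.139 -0.708  2.014  0.413  1.009 -0.022] F [ 1.14 -0.05  0.77] op 0.605
shift [ 0.0609  0.0769 -0.0112] turn [0.0034 0.0008 0.003 ] rows 1.0
```

View pics/w6.png

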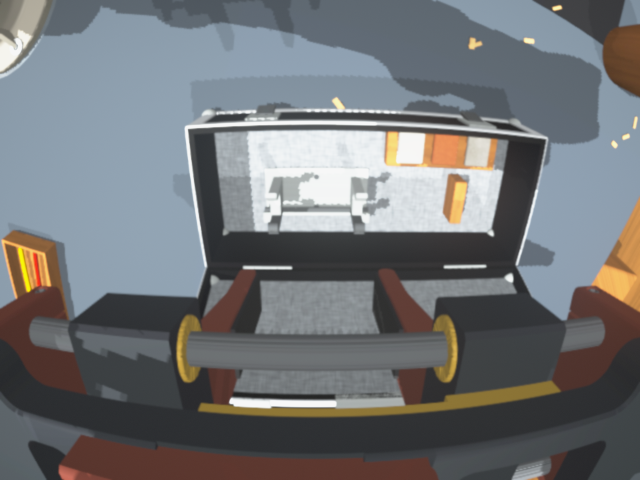

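>>> step_arm:
  moves:
    - [0.6,[0.061,0.14,0],[0,0,0]]
    - [0.6,[0.061,0.14,0],[0,0,0]]
    - [0.6,[0.061,0.14,0],[0,0,0]]
    - [0.6,[0.061,0.14,0],[0,0,0]]

```text
time_s: 7.55
eef_pos: [0.5279, -0.0967, 0.2445]
eef_rot: [0.609, 0.782, -0.079, 0.104]
wrist_force: [-0.3, 0.4, 0.2]
opening: 0.603
```

```bash
python3 - <<'E'
from h import *
import json
where()
o=readout.get_obs(); json.dump([o["eef_pos"].tolist(),o["eef_rot"].tolist()],open("w7.json","w"))
p,d=optics.grab_frame("wrist"); cv2.imwrite("pics/w7.png",p); np.save("w7d.npy",d)
a=cv2.imread("pics/w6.png")[155:245,250:385]; cv2.imwrite("pics/w6c.png",cv2.resize(a,None,fx=5.9,fy=5.9,interpolation=2))
cv2.imwrite("pics/w7f.png",p)
E
```

```text
t 7.55 case TCP [-0.058   0.0165  0.2445] z in case [ 0.259  0.004 -0.966] y in case [-0.002  1.     0.003] q [ 0.528  0.265 -0.729  1.903  0.501  1.075 -0.186] F [-0.5  -0.21  0.24] op 0.603
```

View pics/w6c.png

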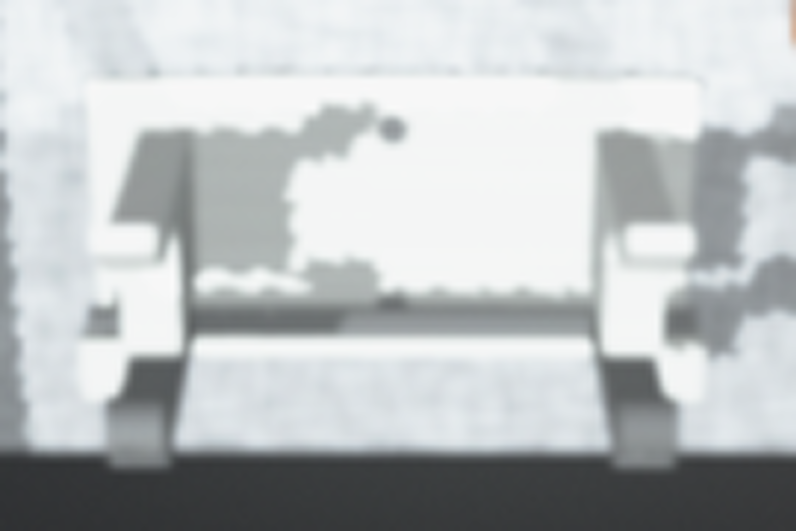

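View pics/w7f.png

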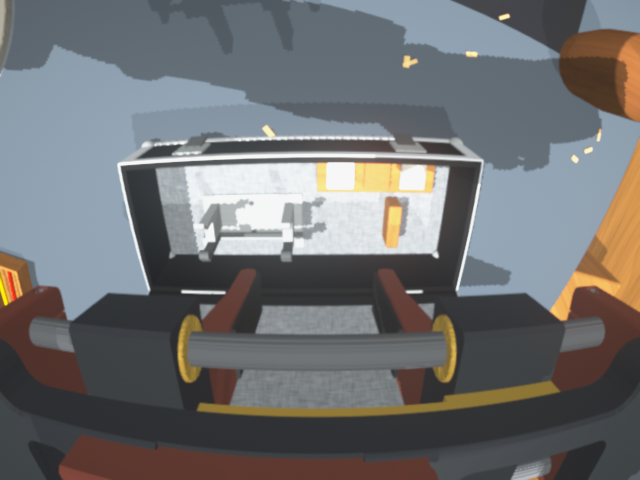

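```bash
python3 - <<'E'
import cv2
a=cv2.imread("pics/w7.png")[180:270,190:315]; cv2.imwrite("pics/w7c.png",cv2.resize(a,None,fx=6.4,fy=6.4,interpolation=2))
E
```

```text
(no output)
```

View pics/w7c.png

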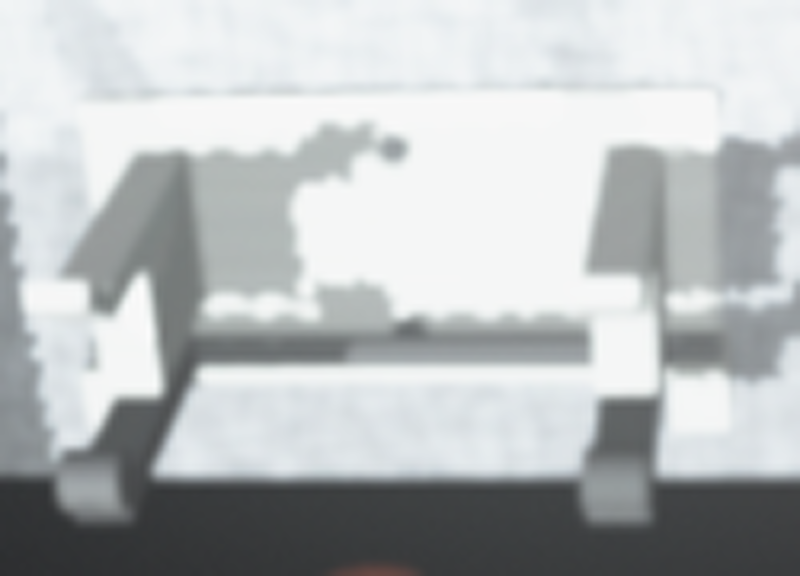

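```bash
python3 - <<'E'
from h import *
import json
a=json.load(open("w6.json"));b=json.load(open("w7.json"))
A=lambda p:(250+(p[0]+.5)/5.9-.5,155+(p[1]+.5)/5.9-.5)
B=lambda p:(190+(p[0]+.5)/6.4-.5,180+(p[1]+.5)/6.4-.5)
F={"lipL mid":((127,224),(59,281)),"lipR mid":((662,224),(615,275)),"prongL":((139,466),(108,521)),"prongR":((644,466),(618,522)),"plate L":((90,78),(82,97)),"plate R":((697,78),(720,90)),"screw":((391,130),(393,148)),"inner L rear":((190,342),(197,372)),"inner R rear":((594,342),(592,370))}
for k,(p,q) in F.items():
    x,r=tri(wray(*a,*A(p)),wray(*b,*B(q))); print(k,"case",w2c(x).round(4),"res",r[0].round(4))
for n in ["w6","w7"]:
    w=json.load(open(n+".json"))
    for P in [(-73,-170,75),(-73,170,75),(73,-170,75),(73,170,75)]: print(n,P,wproj(*w,c2w(np.array(P)/1000)).round(1))
E
```

```text
lipL mid case [-0.0091 -0.0978  0.0754] res 0.0001
lipR mid case [-0.0073 -0.0138  0.0703] res 0.0001
prongL case [ 0.0375 -0.0987  0.0689] res 0.0001
prongR case [ 0.0344 -0.0147  0.0732] res 0.0001
plate L case [-0.0119 -0.1121  0.0099] res 0.0004
plate R case [-0.0108 -0.0003  0.0063] res 0.0002
screw case [-0.0016 -0.0569  0.0102] res 0.0002
inner L rear case [ 0.0367 -0.0942  0.021 ] res 0.0001
inner R rear case [ 0.0272 -0.0208  0.0387] res 0.0008
w6 (-73, -170, 75) [188.6 127.3]
w6 (-73, 170, 75) [547.3 139.9]
w6 (73, -170, 75) [207.4 266. ]
w6 (73, 170, 75) [516.  265.7]
w7 (-73, -170, 75) [121.1 164.2]
w7 (-73, 170, 75) [483.7 162.7]
w7 (73, -170, 75) [150.7 289.6]
w7 (73, 170, 75) [456.9 290.7]
```

```bash
cat >> h.py <<'E'
def toolP(yawdeg,lean):
    g=np.radians(yawdeg); a=np.radians(lean); e=np.array([np.cos(g),np.sin(g),0]); rear=np.array([np.sin(g),-np.cos(g),0]); up=np.array([0,0,1.])
    z=np.sin(a)*rear-np.cos(a)*up; y=np.cos(a)*rear+np.sin(a)*up; x=np.cross(y,z)
    assert np.allclose(x,e); return np.stack([x,y,z],1)
E
python3 - <<'E'
from h import *
M=toolP(13.3,22); m=np.array([.445,.295,.053]); e=M[:,0]
t=m-.17*M[:,2]-.06*e; print(t); to(t,M)
E
```

```text
[0.37195898 0.34317208 0.21062126]
shift [ 0.9159 -0.0864 -0.1764] turn [-0.0864 -0.0965  1.5099] rows 10.6
```

>>> step_arm:
  moves:
    - [0.6,[0.25,-0.02,-0.15],[0,0,0.3]]
    - [0.6,[0.46,-0.04,-0.15],[-0.04,-0.05,0.75]]
    - [0.6,[0.46,-0.04,-0.15],[-0.04,-0.05,0.75]]
    - [0.6,[0.46,-0.04,-0.15],[-0.04,-0.05,0.75]]
    - [0.6,[0.46,-0.04,-0.15],[-0.04,-0.05,0.75]]
    - [0.6,[0.46,-0.04,-0.15],[-0.04,-0.05,0.75]]
    - [0.6,[0.46,-0.04,-0.15],[-0.04,-0.05,0.75]]
    - [0.6,[0.46,-0.04,-0.15],[-0.04,-0.05,0.75]]

```text
time_s: 8.4
eef_pos: [0.4482, 0.1318, 0.2567]
eef_rot: [0.857, 0.489, -0.034, 0.159]
wrist_force: [-0.4, -0.3, 0.4]
opening: 0.601
```

```bash
python3 - <<'E'
from h import *
where()
M=toolP(13.3,22); m=np.array([.445,.295,.053]); e=M[:,0]
t=m-.17*M[:,2]-.06*e; to(t,M)
p,d=optics.grab_frame("scene"); cv2.imwrite("pics/s8.png",p)
E
```

```text
t 8.4 case TCP [-0.2991 -0.0053  0.2567] z in case [ 0.319  0.02  -0.947] y in case [0.664 0.708 0.239] q [ 0.07   0.215 -0.801  1.953  0.481  1.221 -1.474] F [ 0.18 -0.45  0.42] op 0.601
shift [ 0.2898 -0.3511 -0.0563] turn [-0.0442 -0.0449  0.7628] rows 5.3
```

View pics/s8.png

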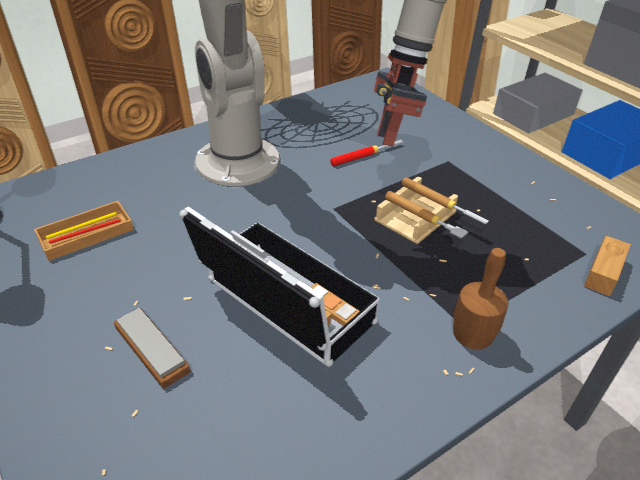

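>>> step_arm:
  moves:
    - [0.6,[0.29,-0.351,-0.056],[-0.044,-0.045,0.763]]
    - [0.6,[0.29,-0.351,-0.056],[-0.044,-0.045,0.763]]
    - [0.6,[0.29,-0.351,-0.056],[-0.044,-0.045,0.763]]
    - [0.6,[0.29,-0.351,-0.056],[-0.044,-0.045,0.763]]
    - [0.6,[0.29,-0.351,-0.056],[-0.044,-0.045,0.763]]
    - [0.6,[0.29,-0.351,-0.056],[-0.044,-0.045,0.763]]
    - [0.6,[0.29,-0.351,-0.056],[-0.044,-0.045,0.763]]
    - [0.6,[0.29,-0.351,-0.056],[-0.044,-0.045,0.763]]

```text
time_s: 9.25
eef_pos: [0.3737, 0.3423, 0.21]
eef_rot: [0.975, 0.113, 0.021, 0.19]
wrist_force: [-0.1, 0.0, 1.1]
opening: 0.601
```

```bash
python3 - <<'E'
from h import *
import json
where()
o=readout.get_obs(); json.dump([o["eef_pos"].tolist(),o["eef_rot"].tolist()],open("w9.json","w"))
p,d=optics.grab_frame("wrist"); cv2.imwrite("pics/w9.png",p); np.save("w9d.npy",d)
print(o["eef_pos"])
M=toolP(13.3,22); m=np.array([.445,.295,.053]); e=M[:,0]
t=m-.17*M[:,2]-.06*e; to(t,M)
E
```

```text
t 9.25 case TCP [-0.5214 -0.0266  0.21  ] z in case [ 0.375 -0.007 -0.927] y in case [ 0.927 -0.012  0.375] q [-0.477  0.456 -0.732  1.79   0.519  1.381 -2.743] F [-0.04 -0.07  1.07] op 0.601
[0.37365647 0.34232471 0.20999482]
shift [-0.0031 -0.0028 -0.002 ] turn [ 0.0001  0.0018 -0.0013] rows 0.0
```

View pics/w9.png

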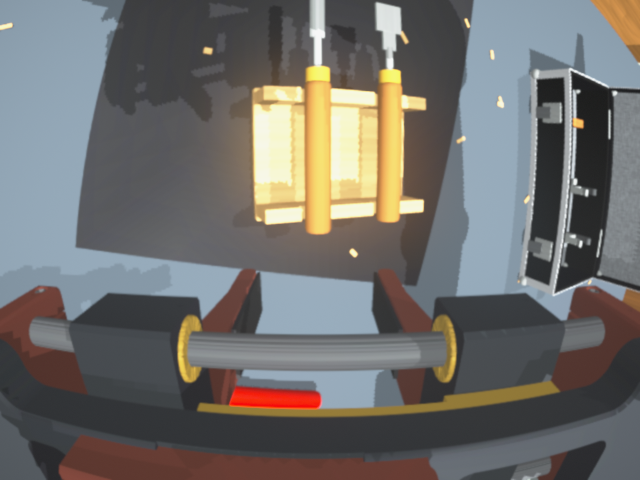

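Close view: the tool centred at (318,150), with a narrow blade at (317,15), is the gouge. The chisel, with its flared blade, is at (389,145). I'll move to a second viewpoint above the grasp.

>>> step_arm:
  moves:
    - [0.6,[0.1,-0.003,0.08],[0,0,0]]
    - [0.6,[0.1,-0.003,0.08],[0,0,0]]
    - [0.6,[0.1,-0.003,0.08],[0,0,0]]
    - [0.6,[0.1,-0.003,0.08],[0,0,0]]

```text
time_s: 9.7
eef_pos: [0.4239, 0.3414, 0.1728]
eef_rot: [0.975, 0.112, 0.021, 0.189]
wrist_force: [-0.1, -0.5, 0.1]
opening: 0.6
```

```bash
python3 - <<'E'
from h import *
import json
where()
o=readout.get_obs(); json.dump([o["eef_pos"].tolist(),o["eef_rot"].tolist()],open("w10.json","w"))
p,d=optics.grab_frame("wrist"); cv2.imwrite("pics/w10.png",p)
a=cv2.imread("pics/w9.png")[55:245,240:430]; cv2.imwrite("pics/w9c.png",cv2.resize(a,None,fx=3.1,fy=3.1,interpolation=2))
E
```

```text
t 9.7 case TCP [-0.5083  0.0219  0.1728] z in case [ 0.373 -0.007 -0.928] y in case [ 0.928 -0.014  0.373] q [-0.457  0.541 -0.691  1.752  0.585  1.339 -2.716] F [ 0.46 -0.21  0.06] op 0.6
```

View pics/w10.png

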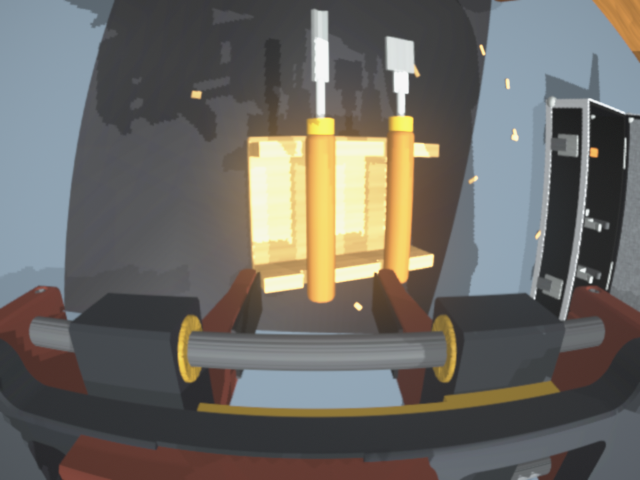

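View pics/w9c.png

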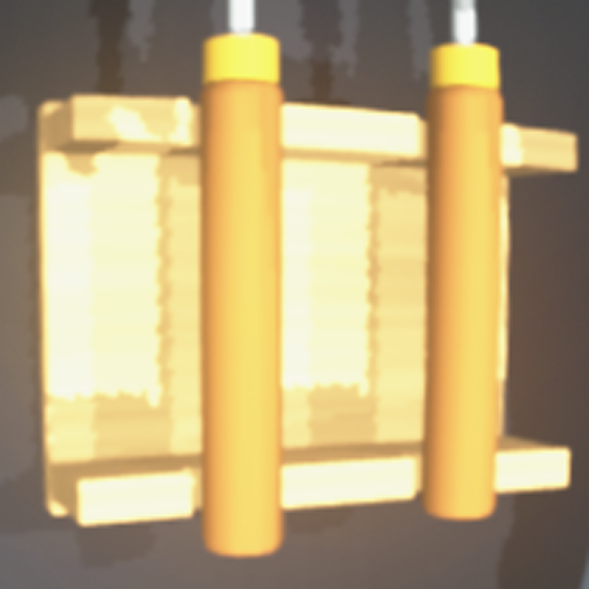

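```bash
python3 - <<'E'
import cv2
a=cv2.imread("pics/w10.png")[110:310,235:445]; cv2.imwrite("pics/w10c.png",cv2.resize(a,None,fx=2.95,fy=2.95,interpolation=2))
E
```

```text
(no output)
```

View pics/w10c.png

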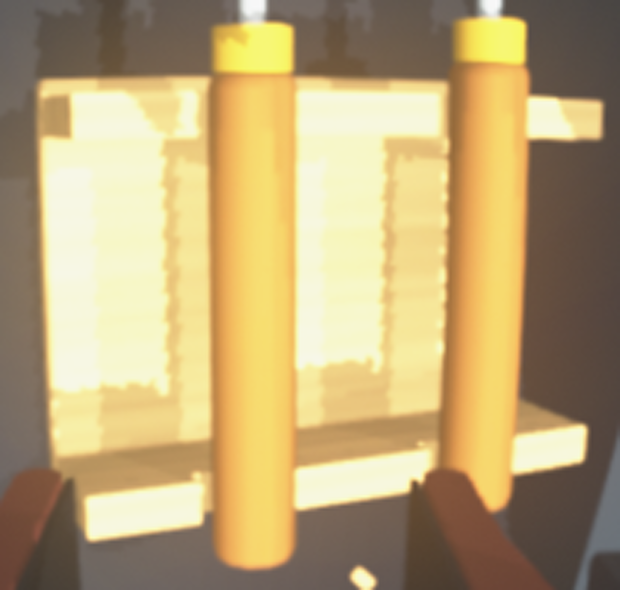

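```bash
python3 - <<'E'
from h import *
import json
a=json.load(open("w9.json"));b=json.load(open("w10.json"))
A=lambda p:(240+(p[0]+.5)/3.1-.5,55+(p[1]+.5)/3.1-.5)
B=lambda p:(235+(p[0]+.5)/2.95-.5,110+(p[1]+.5)/2.95-.5)
F={"ferr start":((243,80),(253.5,73)),"ferr end":((241,36),(254,24)),"butt":((243,555),(255,568)),"chi ferr":((464,87),(491,66)),"chi butt":((460,517),(478,509)),"raillow":((490,488),(587,425))}
X={}
for k,(p,q) in F.items():
    x,r=tri(wray(*a,*A(p)),wray(*b,*B(q))); X[k]=x; print(k,x.round(4),"res",r[0].round(4))
for z in (.053,.062):
    for w,f,i in((a,A,0),(b,B,1)):
        P=[onz(wray(*w,*f(F[k][i])),z) for k in("butt","ferr start")]; d=P[1]-P[0]; print(z,i,P[0].round(4),P[1].round(4),"len",np.linalg.norm(d).round(4),"ang",np.degrees(np.arctan2(d[1],d[0])).round(2))
E
```

```text
ferr start [0.5071 0.3117 0.0616] res 0.0003
ferr end [0.5193 0.3151 0.0624] res 0.0001
butt [0.3761 0.2815 0.0642] res 0.0001
chi ferr [0.5275 0.2434 0.064 ] res 0.0001
chi butt [0.3983 0.209  0.061 ] res 0.0003
raillow [0.4222 0.2071 0.0848] res 0.0149
0.053 0 [0.3743 0.2763 0.053 ] [0.5097 0.3084 0.053 ] len 0.1391 ang 13.36
0.053 1 [0.3719 0.2758 0.053 ] [0.5082 0.3086 0.053 ] len 0.1402 ang 13.54
0.062 0 [0.3758 0.2804 0.062 ] [0.5071 0.3116 0.062 ] len 0.135 ang 13.36
0.062 1 [0.3753 0.2804 0.062 ] [0.507  0.3122 0.062 ] len 0.1355 ang 13.54
```

```bash
python3 - <<'E'
from h import *
M=toolP(13.4,22); m=np.array([.443,.2923,.053])
to(m+.019*M[:,2]-.06*M[:,2],M); to(m+.019*M[:,2],M)
E
```

```text
shift [0.0153 0.0087 0.1806] turn [-0.0019  0.0016 -0.0026] rows 1.8
shift [0.0155 0.0089 0.3006] turn [-0.0019  0.0016 -0.0026] rows 3.0
```

```bash
python3 - <<'E'
from h import *
where()
M=toolP(13.4,22); m=np.array([.443,.2923,.053])
to(m+.019*M[:,2]-.06*M[:,2],M); to(m+.019*M[:,2],M)
E
```

```text
t 9.75 case TCP [-0.5092  0.0217  0.1732] z in case [ 0.373 -0.006 -0.928] y in case [ 0.928 -0.013  0.373] q [-0.458  0.54  -0.692  1.751  0.585  1.339 -2.716] F [0.56 0.07 0.04] op 0.598
shift [0.0153 0.0087 0.1806] turn [-0.0019  0.0016 -0.0026] rows 1.8
shift [0.0155 0.0089 0.3006] turn [-0.0019  0.0016 -0.0026] rows 3.0
```

Nothing moved since. Descending with the fingers half open; I'll check before closing.

>>> step_arm:
  moves:
    - [0.6,[0.015,0.009,0.1],[-0.002,0.002,-0.003]]
    - [0.6,[0.015,0.009,0.18],[-0.002,0.002,-0.003]]
    - [0.6,[0.015,0.009,0.22],[-0.002,0.002,-0.003]]
    - [0.6,[0.015,0.009,0.26],[-0.002,0.002,-0.003]]
    - [0.6,[0.015,0.009,0.3],[-0.002,0.002,-0.003]]
    - [0.6,[0.015,0.009,0.3],[-0.002,0.002,-0.003]]
    - [0.6,[0.015,0.009,0.3],[-0.002,0.002,-0.003]]

```text
time_s: 10.45
eef_pos: [0.4445, 0.2863, 0.0359]
eef_rot: [0.975, 0.115, 0.023, 0.189]
wrist_force: [-0.2, -0.4, 0.8]
opening: 0.598
```

```bash
python3 - <<'E'
from h import *
where(); M=toolP(13.4,22); m=np.array([.443,.2923,.053]); to(m+.019*M[:,2],M)
p,d=optics.grab_frame("wrist"); cv2.imwrite("pics/w11.png",p)
E
```

```text
t 10.45 case TCP [-0.4498  0.0286  0.0359] z in case [ 0.375 -0.003 -0.927] y in case [ 0.927 -0.01   0.375] q [-0.429  0.684 -0.607  1.893  0.747  1.097 -2.808] F [ 0.33 -0.33  0.83] op 0.598
shift [-0.0002  0.0013  0.0017] turn [ 0.     -0.001   0.0006] rows 0.0
```

View pics/w11.png

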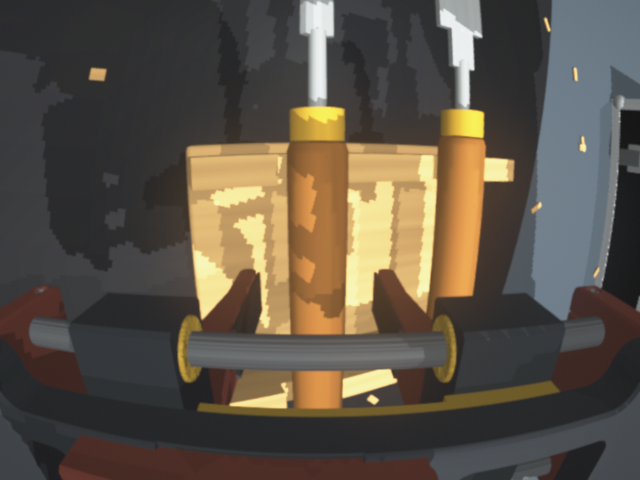

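The handle, at (317,230), is centred between the fingers, which sit at (250,290) and (385,290). The chisel is clear of them. Closing now.

>>> step_arm:
  moves:
    - [0.3,[0,0,0],[0,0,0]]
    - [0.2,[0,0,0],[0,0,0]]
    - [0.1,[0,0,0],[0,0,0]]
    - [0,[0,0,0],[0,0,0]]
    - [0,[0,0,0],[0,0,0]]
    - [0,[0,0,0],[0,0,0]]
    - [0,[0,0,0],[0,0,0]]
  grip_force: 45

```text
time_s: 11.2
eef_pos: [0.445, 0.2856, 0.035]
eef_rot: [0.975, 0.114, 0.023, 0.19]
wrist_force: [-0.6, 0.2, 3.4]
opening: 0.266
```

```bash
python3 - <<'E'
from h import *
where()
E
```

```text
t 11.2 case TCP [-0.449   0.0288  0.035 ] z in case [ 0.375 -0.004 -0.927] y in case [ 0.927 -0.011  0.375] q [-0.429  0.685 -0.605  1.893  0.748  1.096 -2.808] F [-0.33 -0.57  3.38] op 0.266
```

Opening 0.266 is about 23.4 mm, which matches the handle. Lifting straight up.

>>> step_arm:
  moves:
    - [0,[0,0.02,-0.05],[0,0,0]]
    - [0,[0,0.045,-0.11],[0,0,0]]
    - [0,[0,0.09,-0.223],[0,0,0]]
    - [0,[0,0.15,-0.37],[0,0,0]]
    - [0,[0,0.15,-0.37],[0,0,0]]
    - [0,[0,0.15,-0.37],[0,0,0]]
    - [0,[0,0.15,-0.37],[0,0,0]]

```text
time_s: 11.9
eef_pos: [0.4449, 0.2853, 0.2347]
eef_rot: [0.975, 0.114, 0.023, 0.19]
wrist_force: [0.4, -0.0, -2.0]
opening: 0.264
```

```bash
python3 - <<'E'
from h import *
import json
where(); 
M=toolP(14.05,23)
s=np.array([.017,-.056,.056])
to(c2w([-.05,-.056,.25]),M)
o=readout.get_obs(); json.dump([o["eef_pos"].tolist(),o["eef_rot"].tolist()],open("w12.json","w"))
p,d=optics.grab_frame("wrist"); cv2.imwrite("pics/w12.png",p)
p,d=optics.grab_frame("scene"); cv2.imwrite("pics/s12.png",p)
E
```

```text
t 11.9 case TCP [-0.4487  0.0287  0.2347] z in case [ 0.375 -0.003 -0.927] y in case [ 0.927 -0.012  0.375] q [-0.341  0.424 -0.702  1.76   0.543  1.385 -2.568] F [ 0.13  0.36 -1.96] op 0.264
shift [-0.1599  0.7526  0.2712] turn [-0.0162  0.0032 -0.011 ] rows 8.2
```

View pics/w12.png

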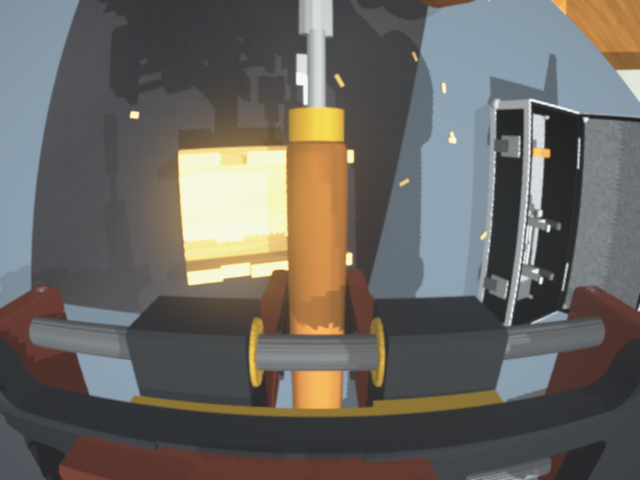

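View pics/s12.png

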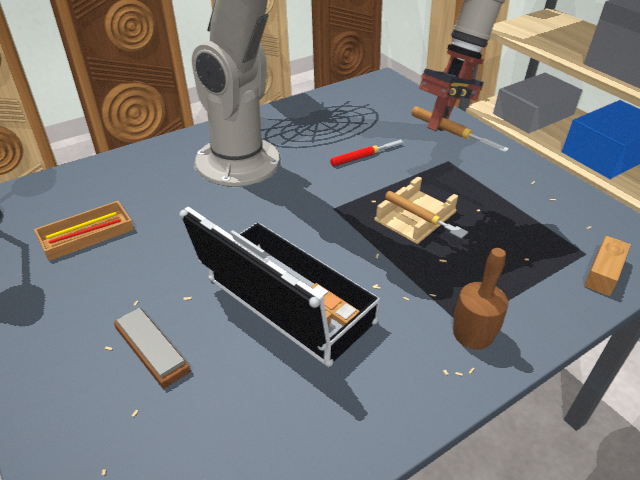

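Scene: the gouge is held level with its blade pointing away from the robot. The chisel is untouched in its slot and the lid is still open. Now I'll check where the handle sits in the grip.

```bash
python3 - <<'E'
from h import *
import json
w=json.load(open("w12.json")); R0=R.from_quat(w[1]).as_matrix(); p0=np.array(w[0])
for (u,v),rad,nom in [((317,142),11.5,68),((317,108),10,80)]:
    c,r=wray(*w,u,v); c=R0.T@(c-p0); r=R0.T@r
    t=(-.019-rad/1000-c[2])/r[2]; print((c+t*r).round(4),"origin x in tool",((c+t*r)[0]-nom/1000).round(4))
M=toolP(14.05,22.5); 
g=np.array([.017,-.056,.056])
for P in [(-.40,-.12,.30),(-.1,-.056,.26)]: to(c2w(P),M)
E
```

```text
[ 0.0668 -0.0002 -0.0305] origin x in tool -0.0012
[ 0.0791 -0.0002 -0.029 ] origin x in tool -0.0009
shift [-0.295   0.1424 -0.0863] turn [-0.0061  0.0062 -0.0096] rows 3.4
shift [-0.1597  0.6667  0.213 ] turn [-0.0061  0.0062 -0.0096] rows 7.2
```

>>> step_arm:
  moves:
    - [0,[-0.295,0.142,-0.086],[-0.006,0.006,-0.01]]
    - [0,[-0.295,0.142,-0.086],[-0.006,0.006,-0.01]]
    - [0,[-0.295,0.142,-0.086],[-0.006,0.006,-0.01]]
    - [0,[-0.295,0.142,-0.086],[-0.006,0.006,-0.01]]
    - [0,[-0.16,0.667,0.213],[-0.006,0.006,-0.01]]
    - [0,[-0.16,0.667,0.213],[-0.006,0.006,-0.01]]
    - [0,[-0.16,0.667,0.213],[-0.006,0.006,-0.01]]
    - [0,[-0.16,0.667,0.213],[-0.006,0.006,-0.01]]
    - [0,[-0.16,0.667,0.213],[-0.006,0.006,-0.01]]
    - [0,[-0.16,0.667,0.213],[-0.006,0.006,-0.01]]
    - [0,[-0.16,0.667,0.213],[-0.006,0.006,-0.01]]
    - [0,[-0.16,0.667,0.213],[-0.006,0.006,-0.01]]
    - [0,[-0.16,0.667,0.213],[-0.006,0.006,-0.01]]
    - [0,[-0.16,0.667,0.213],[-0.006,0.006,-0.01]]

```text
time_s: 13.4
eef_pos: [0.4476, -0.0709, 0.2607]
eef_rot: [0.973, 0.122, 0.025, 0.193]
wrist_force: [0.3, 0.8, -2.1]
opening: 0.264
```

```bash
python3 - <<'E'
from h import *
import json
where(); 
o=readout.get_obs(); json.dump([o["eef_pos"].tolist(),o["eef_rot"].tolist()],open("w13.json","w"))
p,d=optics.grab_frame("wrist"); cv2.imwrite("pics/w13.png",p); np.save("w13d.npy",d)
p,d=optics.grab_frame("scene"); cv2.imwrite("pics/s13.png",p)
M=toolP(14.05,22.5)
g=np.array([.017,-.056+.001,.056])
D=RC.T@M[:,2]
for up in (.06,.03,0): to(c2w(g+[0,0,up]+.019*D),M)
E
```

```text
t 13.4 case TCP [-0.1025 -0.0552  0.2607] z in case [ 0.381  0.003 -0.925] y in case [0.925 0.003 0.381] q [ 0.147  0.06  -0.433  2.09   0.48   1.064 -1.859] F [-0.69  0.45 -2.11] op 0.264
shift [-0.0015  0.1098  0.3969] turn [-0.0015 -0.0032  0.0021] rows 4.1
shift [-0.0016  0.0869  0.4524] turn [-0.0015 -0.0032  0.0021] rows 4.6
shift [-0.0018  0.064   0.5079] turn [-0.0015 -0.0032  0.0021] rows 5.1
```

View pics/w13.png

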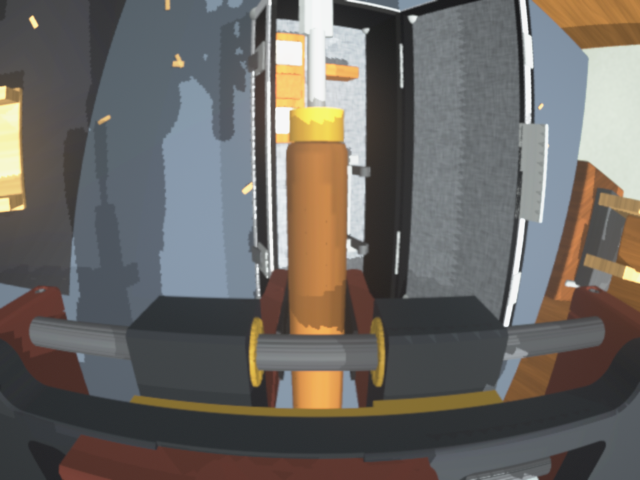

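View pics/s13.png

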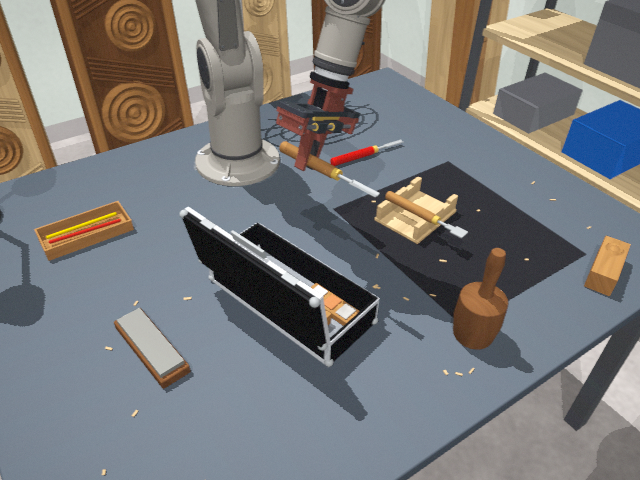

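>>> step_arm:
  moves:
    - [0,[-0.002,0.11,0.397],[-0.002,-0.003,0.002]]
    - [0,[-0.002,0.11,0.397],[-0.002,-0.003,0.002]]
    - [0,[-0.002,0.11,0.397],[-0.002,-0.003,0.002]]
    - [0,[-0.002,0.11,0.397],[-0.002,-0.003,0.002]]
    - [0,[-0.002,0.11,0.397],[-0.002,-0.003,0.002]]
    - [0,[-0.002,0.11,0.397],[-0.002,-0.003,0.002]]
    - [0,[-0.002,0.11,0.397],[-0.002,-0.003,0.002]]

```text
time_s: 14.2
eef_pos: [0.4792, -0.1941, 0.0996]
eef_rot: [0.973, 0.12, 0.025, 0.194]
wrist_force: [-0.1, 0.4, -0.8]
opening: 0.263
```

```bash
python3 - <<'E'
from h import *
import json
where(); 
o=readout.get_obs(); w=[o["eef_pos"].tolist(),o["eef_rot"].tolist()]; json.dump(w,open("w14.json","w"))
p,d=optics.grab_frame("wrist"); 
for y in(-.098,-.014):
  for P,c in [((.017-.0125,y,.062),(0,0,255)),((.017-.025,y,.074),(255,0,0)),((.029,y,.070),(0,255,0))]:
    u=wproj(*w,c2w(P)); print(P,u.round(1)); 
cv2.imwrite("pics/w14.png",p)
p,d=optics.grab_frame("scene"); cv2.imwrite("pics/s14.png",p[150:390,180:500].repeat(2,0).repeat(2,1))
E
```

```text
t 14.2 case TCP [ 0.0246 -0.0544  0.0996] z in case [ 0.383  0.002 -0.924] y in case [ 0.924 -0.001  0.383] q [ 0.248  0.351 -0.271  2.184  0.805  0.684 -1.982] F [-0.46  0.01 -0.8 ] op 0.263
(0.0045000000000000005, -0.098, 0.062) [260.9 339.5]
(-0.008, -0.098, 0.074) [244.6 353.1]
(0.029, -0.098, 0.07) [304.8 338.5]
(0.0045000000000000005, -0.014, 0.062) [253.7 195.4]
(-0.008, -0.014, 0.074) [234.  199.9]
(0.029, -0.014, 0.07) [303.2 194.5]
```

View pics/w14.png

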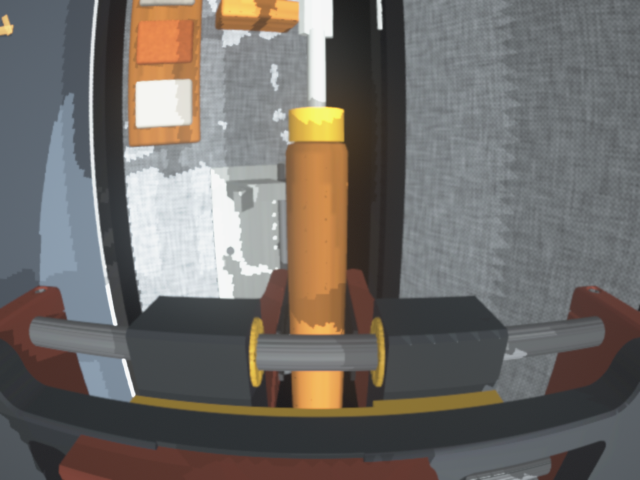

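View pics/s14.png

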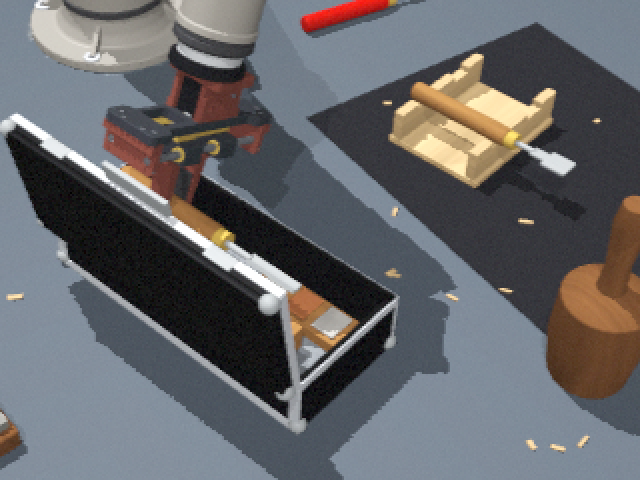

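```bash
python3 - <<'E'
import cv2
a=cv2.imread("pics/w14.png")[150:290,200:360]; cv2.imwrite("pics/w14c.png",cv2.resize(a,None,fx=4,fy=4,interpolation=2))
E
```

```text
(no output)
```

View pics/w14c.png

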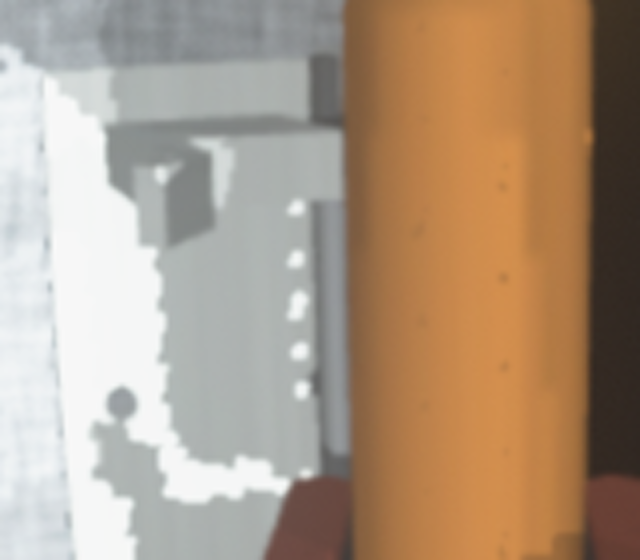

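The fork's front tine top is at about (253,196), where the model predicted (253.7,195.4). The seat is therefore confirmed to about 1 mm. Descending to just above the jaw.

```bash
python3 - <<'E'
from h import *
M=toolP(14.05,22.5)
g=np.array([.017,-.056+.001,.056]);D=RC.T@M[:,2]
for up in (.03,.02,.01,.0,-.003): to(c2w(g+[0,0,up]+.019*D),M)
E
```

```text
shift [-0.002  -0.0252  0.0581] turn [ 0.0012 -0.0028 -0.0014] rows 0.6
shift [-0.0021 -0.0329  0.0766] turn [ 0.0012 -0.0028 -0.0014] rows 0.8
shift [-0.0021 -0.0406  0.095 ] turn [ 0.0012 -0.0028 -0.0014] rows 1.0
shift [-0.0022 -0.0482  0.1135] turn [ 0.0012 -0.0028 -0.0014] rows 1.2
shift [-0.0022 -0.0505  0.119 ] turn [ 0.0012 -0.0028 -0.0014] rows 1.3
```

>>> step_arm:
  moves:
    - [0,[-0.002,-0.013,0.03],[0,0,0]]
    - [0,[-0.002,-0.025,0.058],[0.001,-0.002,-0.001]]
    - [0,[-0.002,-0.025,0.058],[0.001,-0.002,-0.001]]
    - [0,[-0.002,-0.025,0.058],[0.001,-0.002,-0.001]]
  grip_force: 60

```text
time_s: 14.7
eef_pos: [0.4777, -0.1948, 0.0679]
eef_rot: [0.973, 0.119, 0.023, 0.194]
wrist_force: [-0.0, -0.1, -0.7]
opening: 0.262
```

```bash
python3 - <<'E'
from h import *
where()
M=toolP(14.05,22.5)
g=np.array([.017,-.056+.001,.056]);D=RC.T@M[:,2]
for up in (.02,.01,.0,-.003): to(c2w(g+[0,0,up]+.019*D),M)
E
```

```text
t 14.7 case TCP [ 0.025  -0.0561  0.0679] z in case [ 0.383 -0.001 -0.924] y in case [ 0.924 -0.001  0.383] q [ 0.222  0.409 -0.242  2.202  0.882  0.635 -2.072] F [ 0.12 -0.05 -0.72] op 0.262
shift [ 0.0021 -0.0085  0.0169] turn [-0.      0.0013 -0.0007] rows 0.2
shift [ 0.0021 -0.0162  0.0354] turn [-0.      0.0013 -0.0007] rows 0.4
shift [ 0.0022 -0.0238  0.0539] turn [-0.      0.0013 -0.0007] rows 0.6
shift [ 0.0022 -0.0261  0.0594] turn [-0.      0.0013 -0.0007] rows 0.6
```

>>> step_arm:
  moves:
    - [0,[0.002,-0.008,0.017],[0,0,0]]
    - [0,[0.002,-0.012,0.026],[0,0,0]]
    - [0,[0.002,-0.016,0.035],[0,0,0]]
    - [0,[0.002,-0.02,0.044],[0,0,0]]
    - [0,[0.002,-0.024,0.054],[0,0,0]]
    - [0,[0.002,-0.025,0.057],[0,0,0]]
    - [0,[0.002,-0.025,0.057],[0,0,0]]

```text
time_s: 15.4
eef_pos: [0.4793, -0.194, 0.0378]
eef_rot: [0.973, 0.119, 0.024, 0.194]
wrist_force: [-6.9, 7.1, 22.2]
opening: 0.258
```

```bash
python3 - <<'E'
from h import *
import json
where()
M=toolP(14.05,22.5)
g=np.array([.017,-.056+.001,.056]);D=RC.T@M[:,2]
for up in (.0,-.003,-.006): to(c2w(g+[0,0,up]+.019*D),M)
p,d=optics.grab_frame("wrist"); cv2.imwrite("pics/w15.png",p)
E
```

```text
t 15.4 case TCP [ 0.0246 -0.0543  0.0378] z in case [ 0.384  0.    -0.923] y in case [ 0.923 -0.002  0.384] q [ 0.191  0.469 -0.209  2.214  0.969  0.589 -2.174] F [-8.58 -4.98 22.2 ] op 0.258
shift [-0.0015 -0.0001 -0.0014] turn [ 0.0017 -0.0001 -0.0016] rows 0.0
shift [-0.0015 -0.0024  0.0042] turn [ 0.0017 -0.0001 -0.0016] rows 0.1
shift [-0.0015 -0.0047  0.0097] turn [ 0.0017 -0.0001 -0.0016] rows 0.1
```

View pics/w15.png

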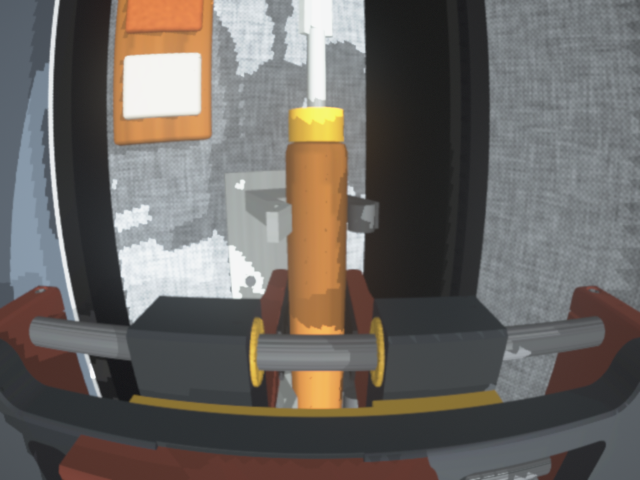

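```bash
python3 - <<'E'
from h import *
o=readout.get_obs(); w=[o["eef_pos"],o["eef_rot"]]
import math
for th in (0,.05,.1,.2):
    # rotate nose about shaft (17,-38) rel axis
    v=np.array([12-17,14+38]); c,s=math.cos(th),math.sin(th); n=np.array([c*v[0]+s*v[1],-s*v[0]+c*v[1]])+[17,-38]
    for y in(-.009,-.019): print(th,n.round(1),y,[wproj(*w,c2w([.017+(n[0]+dx)/1000,y,.056+n[1]/1000])).round(1).tolist() for dx in(-5,0,5)])
for y in(-.009,-.019): print("tine",wproj(*w,c2w([.0045,y,.062])).round(1), "liptop",wproj(*w,c2w([-.008,y,.074])).round(1))
a=cv2.imread("pics/w15.png")[150:290,200:400]; cv2.imwrite("pics/w15c.png",cv2.resize(a,None,fx=4,fy=4,interpolation=2))
E
```

```text
0 [12. 14.] -0.009 [[350.1, 201.9], [362.1, 201.2], [373.7, 200.5]]
0 [12. 14.] -0.019 [[349.7, 228.8], [361.5, 227.7], [373.0, 226.6]]
0.05 [14.6 14.2] -0.009 [[356.7, 201.6], [368.5, 200.9], [379.9, 200.3]]
0.05 [14.6 14.2] -0.019 [[356.1, 228.3], [367.8, 227.2], [379.0, 226.2]]
0.1 [17.2 14.2] -0.009 [[363.0, 201.2], [374.6, 200.6], [385.7, 200.0]]
0.1 [17.2 14.2] -0.019 [[362.3, 227.8], [373.8, 226.7], [384.8, 225.7]]
0.2 [22.4 14. ] -0.009 [[374.7, 200.4], [385.8, 199.8], [396.5, 199.3]]
0.2 [22.4 14. ] -0.019 [[373.9, 226.5], [384.9, 225.5], [395.5, 224.5]]
tine [291.8 201.9] liptop [267.  209.4]
tine [292.2 228.9] liptop [268.  239.6]
```

View pics/w15c.png

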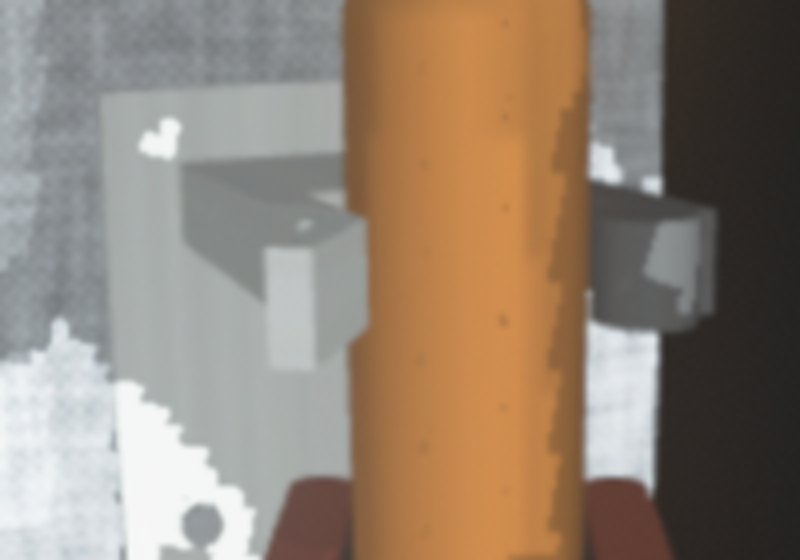

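The wrist picture shows the handle in the far fork, with the front lip at (272,227) and the jaw nose at (365,215) back over it. The handle has not slipped in the grip, and it is at 55 mm. I'll ease off slightly and release.

>>> step_arm:
  moves:
    - [0,[0,0.001,-0.002],[0,0,0]]
    - [0,[0,0.001,-0.002],[0,0,0]]
    - [0.3,[0,0.001,-0.002],[0,0,0]]
    - [0.38,[0,0.001,-0.002],[0,0,0]]
    - [0.45,[0,0.001,-0.002],[0,0,0]]
    - [0.45,[0,0.001,-0.002],[0,0,0]]
    - [0.45,[0,0.001,-0.002],[0,0,0]]

```text
time_s: 16.15
eef_pos: [0.4776, -0.1948, 0.0367]
eef_rot: [0.974, 0.119, 0.022, 0.194]
wrist_force: [-0.2, 0.0, 0.0]
opening: 0.45
```

```bash
python3 - <<'E'
from h import *
where()
p,d=optics.grab_frame("wrist"); cv2.imwrite("pics/w16.png",p)
a=p[150:290,200:400]; cv2.imwrite("pics/w16c.png",cv2.resize(a,None,fx=4,fy=4,interpolation=2))
E
```

```text
t 16.15 case TCP [ 0.0249 -0.0562  0.0367] z in case [ 0.382 -0.003 -0.924] y in case [ 0.924 -0.001  0.382] q [ 0.193  0.47  -0.209  2.215  0.966  0.588 -2.17 ] F [-0.07 -0.2   0.01] op 0.45
```

View pics/w16.png

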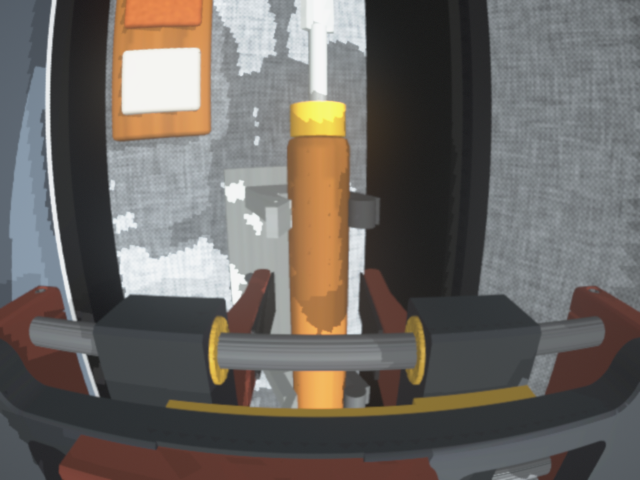

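View pics/w16c.png

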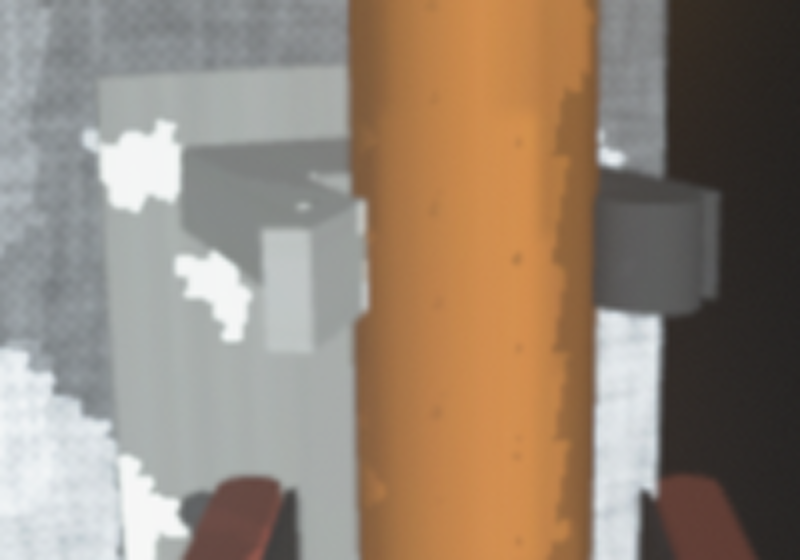

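>>> step_arm:
  moves:
    - [0.45,[0,0,-0.03],[0,0,0]]
    - [0.45,[0,0,-0.1],[0,0,0]]
    - [0.45,[0,0,-0.2],[0,0,0]]
    - [0.45,[0,0,-0.3],[0,0,0]]
    - [0.45,[-0.12,0,-0.4],[0,0,0]]
    - [0.45,[-0.12,0,-0.4],[0,0,0]]
    - [0.45,[-0.12,0,-0.4],[0,0,0]]
    - [0.45,[-0.12,0,-0.4],[0,0,0]]

```text
time_s: 17.0
eef_pos: [0.4017, -0.135, 0.2221]
eef_rot: [0.974, 0.119, 0.023, 0.194]
wrist_force: [-0.0, 0.2, 0.4]
opening: 0.447
```

```bash
python3 - <<'E'
from h import *
import json
where()
o=readout.get_obs(); w=[o["eef_pos"].tolist(),o["eef_rot"].tolist()]; json.dump(w,open("w17.json","w"))
p,d=optics.grab_frame("wrist"); cv2.imwrite("pics/w17.png",p); np.save("w17d.npy",d)
p2,d=optics.grab_frame("scene"); cv2.imwrite("pics/s17.png",p2)
for n,P in dict(butt=(17,-124,56),ferr=(17,12,56),ferrend=(17,24,56),tip=(17,114,56)).items(): print(n,wproj(*w,c2w(np.array(P)/1000)).round(1),proj("scene",c2w(np.array(P)/1000)).round(1))
E
```

```text
t 17.0 case TCP [-0.0515 -0.1152  0.2221] z in case [ 0.383 -0.002 -0.924] y in case [ 0.924 -0.002  0.383] q [ 0.241  0.019 -0.38   2.232  0.51   0.917 -1.787] F [-0.16  0.01  0.36] op 0.447
butt [316.7 225.3] [242.3 257. ]
ferr [316.5  79.6] [287.9 288.4]
ferrend [316.5  67.1] [292.2 291.3]
tip [316.3 -19.9] [325.7 314.3]
```

View pics/w17.png

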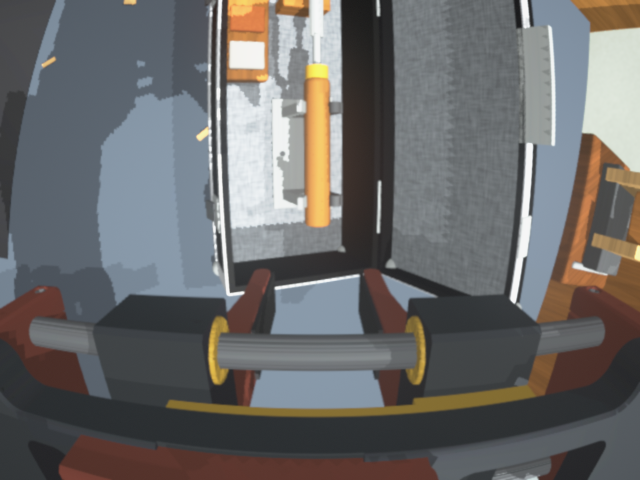

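View pics/s17.png

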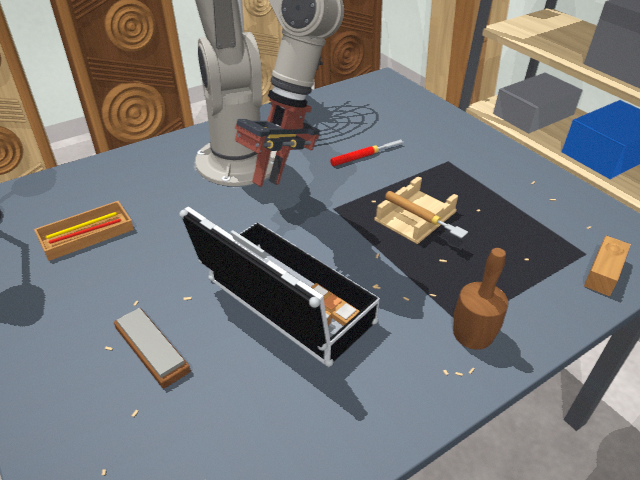

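```bash
python3 - <<'E'
from h import *
import json
a=cv2.imread("pics/w17.png")[50:240,240:390]; cv2.imwrite("pics/w17c.png",cv2.resize(a,None,fx=3.1,fy=3.1,interpolation=2))
w=json.load(open("w17.json")); d=np.load("w17d.npy"); M=wcam(*w); K=optics.get_calibration("wrist")["mtx"]
pts={}
for v in range(85,224,10):
    P=[]
    for u in range(300,336):
        for vv in (v-1,v,v+1):
            if d[vv,u]==0: continue
            x,y=(u-K[0,2])/K[0,0],(vv-K[1,2])/K[1,1]; th=np.hypot(x,y);k=np.tan(th)/th
            X=np.array([x*k,-y*k,-1])*d[vv,u]; P.append(w2c(M[:3,:3]@X+M[:3,3]))
    P=np.array(P); P=P[P[:,2]>.05]
    print(v,len(P),"y",P[:,1].mean().round(4),"top z",np.percentile(P[:,2],95).round(4),"x range",P[:,0].min().round(4),P[:,0].max().round(4))
E
```

```text
85 80 y 0.0055 top z 0.0681 x range 0.0053 0.028
95 83 y -0.0037 top z 0.0681 x range 0.0053 0.0282
105 107 y -0.0132 top z 0.0753 x range -0.0062 0.0268
115 82 y -0.0219 top z 0.0684 x range 0.0047 0.0356
125 78 y -0.031 top z 0.0688 x range 0.0045 0.0257
135 77 y -0.04 top z 0.0696 x range 0.0046 0.0256
145 77 y -0.0489 top z 0.0693 x range 0.0046 0.0256
155 78 y -0.0578 top z 0.0698 x range 0.0045 0.0259
165 77 y -0.0667 top z 0.0702 x range 0.0044 0.0258
175 78 y -0.0757 top z 0.0703 x range 0.0042 0.0254
185 78 y -0.0846 top z 0.0705 x range 0.0037 0.0254
195 106 y -0.0936 top z 0.0739 x range -0.0014 0.0295
205 106 y -0.1023 top z 0.0753 x range -0.0063 0.0274
215 74 y -0.1118 top z 0.071 x range 0.0043 0.0252
```

View pics/w17c.png

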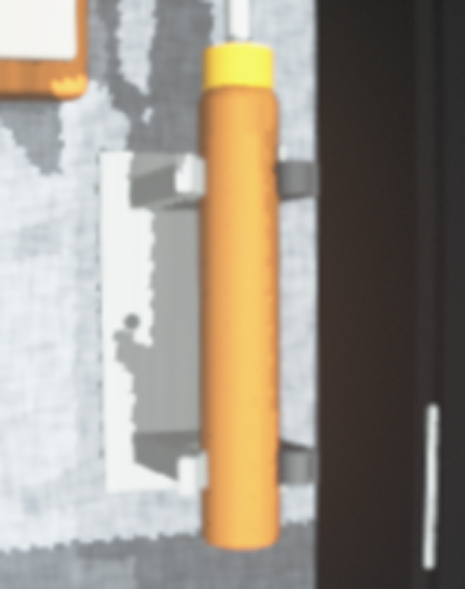

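```bash
python3 - <<'E'
from h import *
import json
w=json.load(open("w17.json"))
for y in(-.014,-.098):
  print([ (wproj(*w,c2w([x,y,.071]))-[240,50]).round(1)*3.1 for x in(.034,.036,.038,.041)])
E
```

```text
[array([312.17, 175.46]), array([318.37, 175.77]), array([324.57, 176.08]), array([333.87, 176.7 ])]
[array([310.62, 462.21]), array([316.82, 461.9 ]), array([322.71, 461.59]), array([332.01, 460.97])]
```

>>> step_arm:
  moves:
    - [0.45,[0.1,-0.04,0],[0,0,0]]
    - [0.45,[0.1,-0.04,0],[0,0,0]]
    - [0.45,[0.1,-0.04,0],[0,0,0]]
    - [0.45,[0.1,-0.04,0],[0,0,0]]

```text
time_s: 17.5
eef_pos: [0.445, -0.1052, 0.213]
eef_rot: [0.974, 0.119, 0.021, 0.193]
wrist_force: [-0.7, -0.0, -0.1]
opening: 0.449
```

```bash
python3 - <<'E'
from h import *
import json
where()
o=readout.get_obs(); w=[o["eef_pos"].tolist(),o["eef_rot"].tolist()]; json.dump(w,open("w18.json","w"))
p,d=optics.grab_frame("wrist"); cv2.imwrite("pics/w18.png",p)
a=p[90:280,230:380]; cv2.imwrite("pics/w18c.png",cv2.resize(a,None,fx=3.1,fy=3.1,interpolation=2))
E
```

```text
t 17.5 case TCP [-0.0699 -0.066   0.213 ] z in case [ 0.382 -0.005 -0.924] y in case [ 0.924 -0.001  0.382] q [ 0.193  0.117 -0.413  2.154  0.548  0.951 -1.884] F [-0.15 -0.64 -0.14] op 0.449
```

View pics/w18c.png

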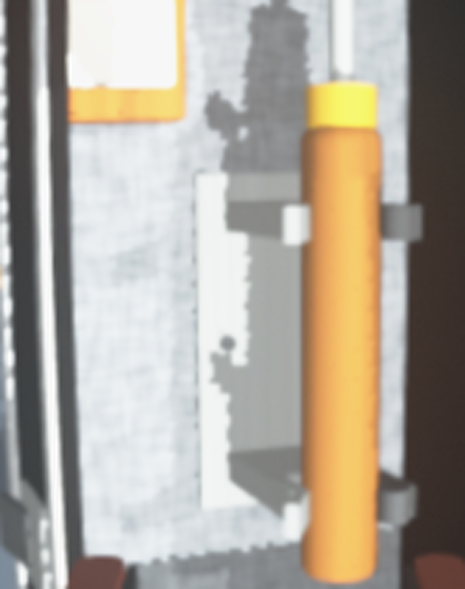

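```bash
python3 - <<'E'
from h import *
import json
a=json.load(open("w17.json"));b=json.load(open("w18.json"))
A=lambda p:(240+(p[0]+.5)/3.1-.5,50+(p[1]+.5)/3.1-.5)
B=lambda p:(230+(p[0]+.5)/3.1-.5,90+(p[1]+.5)/3.1-.5)
for k,p,q in[("ferr start",(240,87),(341,129)),("ferr end",(238,43),(342,85)),("butt",(240,548),(340,581)),("prong far",(318,177),(421,220)),("prong near",(315,464),(415,502))]:
    x,r=tri(wray(*a,*A(p)),wray(*b,*B(q))); print(k,w2c(x).round(4),r[0].round(4))
E
```

```text
ferr start [0.0143 0.0123 0.0628] 0.0005
ferr end [0.0121 0.0246 0.0672] 0.0002
butt [ 0.0126 -0.1222  0.0679] 0.0001
prong far [ 0.0357 -0.014   0.0709] 0.0001
prong near [ 0.0328 -0.0973  0.0762] 0.0003
```

The height is home (axis at about 54–57 mm), the jaw prongs are at their closed position (rear edge 36 mm, as before insertion), the lid is open and the robot is clear. Handing in.

```bash
python3 - <<'E'
from plant import finish_job
print(finish_job())
E
```

```text
the job is handed in; nothing more can be done
None
```

The lid is standing open and the gouge's handle is home in the clip with the jaw closed over it. I handed the job in at about 17.6 s on the clock; no verdict was reported.

**What I did:**
- I pushed the lid up by its tab with the closed fingertips, along the hinge arc, until it fell open against its stop by itself.
- I gripped the gouge at the middle of its handle with the gripper leaning 22°, pressed it vertically into the clip (about 22 N at the end) and let go. I then backed the robot off until it touched nothing.

**Last checks that agreed:**

| Check | Measured | Required |
|---|---|---|
| Handle middle along the case's y | within about 1–2 mm of the seat | within 15 mm |
| Handle middle in x | within about 1 mm of the seat | within 5 mm |
| Blade direction | towards the case's +y | towards +y |
| Jaw prongs (rear edge, far prong) | 36 mm, same as when empty and closed | closed |
| Robot contact | wrist force near 0 | none |

- The last scene picture, taken after the release, showed the lid still open and the chisel, mallet and oilstone where they were.

**What disagreed slightly:** The wrist camera's depth reading put the butt end about 2–3 mm higher than the ferrule end, a tilt of about 0.025 rad. The middle came out about 1 mm high. Triangulating from two views was too noisy to settle it (ends at 54–57 mm, seat at 56 mm). Both readings are within the limits.

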